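# Hook the front rail into the kitchen rack's uprights and lock it

## Task

The steel rack on the shelf still lacks its upper front rail, which lies across the thick chopping board. Hook the rail's tabs into the empty upper slots of both front uprights and push it down until both spring tongues have snapped out over its ends, so that it is locked, then let go. The uprights may be bolted up to 6 mm to the left or right of their nominal place, so feel for the slots, and never press the rail against the rack with more than about 60 N; leave the pot, jar, bowl and scoop where they stand.

Things in the scene. Friction and masses are not known exactly. Their poses are not given: they have to be found in the camera images.
- rail: Loose bare-steel rail, 0.25 to 0.5 kg: a box section 22 (x) x 224 (y) x 28 mm (z) with a connector plate at each end. Origin: middle of the box section's underside; z up, y along it, +x the side with the tabs. It starts lying flat and upright across the board, tabs away from the robot. It balances within 3 mm of its middle: grip it there from above, across the 22 mm.
- rail_left (a point): On the rail at (0, 128, 0) mm in its frame, at the left connector plate: 3 mm thick, 38 mm wide (y 108 to 146), 66 mm tall (z -38 to +28, top edge level with the box's top), back face at x = +14; it hangs down past the board's edge. Two hooked tabs stand out of that back face.
- rail_right (a point): The same at (0, -128, 0) mm, the mirror image at the right end (y -146 to -108).
- tab_left (a point): Root of the left upper tab, at (14, 128, 4) mm on the rail: middle of its neck's underside. A tab is 4 mm thick (y). Neck 8 mm high, z 4 to 12; it reaches 9 mm out of the plate (x 14 to 23) and ends in a lip 4.5 mm thick that hangs 7 mm below the neck (z -3), leaving a 4.5 mm gap to the plate. The lower tab is the same 32 mm further down. The right end's tabs are at y = -128.
- rack: Fixed rack, 215 mm high: two front and two rear uprights, lower wooden shelf with crockery, a rear upper rail 210 mm behind the front one (space between free above z = 135). Origin on the tiles, below the middle between the nominal front faces of the front uprights; z up, +x front to back (away from the robot), y left. The front uprights at y = +-128 are channels 36 mm wide, face 3 mm thick.
- slots_left (a point): Nominal: on the front face of the left front upright, at (0, 128, 154) mm in the rack's frame, middle of the lower edge of the top slot. Slots are 6 mm wide and 21 mm high: z 154 to 175 and 122 to 143; below them the lower front rail. The shoes are bolted through long holes: both uprights together, with slots and tongues, stand up to 6 mm left or right and 2 mm up or down of nominal, which no listed pose shows.
- slots_right (a point): Nominal, the same point on the right front upright, at (0, -128, 154) mm in the rack's frame; same slots, and the very same offset as the left one (a stiff pair that stays put during the work).
- rail_home (a point): Nominal place of the locked rail's origin, at (-14, 0, 150) mm in the rack's frame, axes along the rack's: plates against the faces, necks on the lower edges of the slots. The tabs go straight in along +x with the rail 7 to 13 mm (aim at 10 to 12) above home; when the tabs miss the slots the rail stops 9 mm short. The uprights' offset adds to all this.
- catch_left (a joint): Spring tongue of the left front upright, rad: a leaf 11 mm wide hinged at z = 197, slanting out of the face, its lower end at z = 179 and 4 mm proud. 0 = out, 0.22 = flush. The end plate presses it in as the tabs enter (5 N each) and rubs on it going down; within 1.3 mm of home it springs out over the plate's top edge and locks. It takes about 5 to 15 N down at an end.
- catch_right (a joint): The same spring tongue on the right front upright (the rack's -y side).
- board: Fixed thick wooden chopping board, 225 x 190 x 45 mm (x, y, z), origin in the middle of its underside; the rail lies across its 190 mm side.
- pot: Bystander: tall aluminium pot, 160 mm across, 170 mm high, two side handles, a ladle standing in it. Origin in the middle of its underside.
- jar: Bystander: glass spice jar with a hinged steel clamp lid, 64 mm across, 99 mm high. Origin in the middle of its underside.
- bowl: Bystander: white ceramic rice bowl, 116 mm across, 58 mm high. Origin in the middle of its underside.
- scoop: Bystander: blue plastic measuring scoop, cup 52 mm across and 32 mm high, handle 75 mm long to its +x. Origin in the middle of the cup's underside.

How it is judged:
By the outcome, as a careful person would: the job done as asked, in the order asked, and still so for the second after the job is handed in, with the robot touching nothing.
It also fails if it takes over 64 s, if anything falls off the work surface, if the arm or the gripper's body presses on something with over 40 N, if the wrist force passes 120 N, or if a joint passes its speed limit or range.

## Robot

A 7-joint arm with a two-finger parallel gripper is mounted at the origin on the work surface. World frame = base frame: x ahead of the robot, y to its left, z up, the work surface at z = 0. Lengths are in m, angles in rad, forces in N, time in s.
With the tool pointing down it reaches from about 0.4 to 0.875 m from the base axis. Payload 4.4 kg.
Tool frame: the origin (TCP) lies midway between the tips of the shut fingers; the grasp point (between the pads) lies 19 mm behind it; z points along the fingers, y is the direction in which the jaws open and shut (so a half turn about z gives the same grasp; the last joint's range is limited). The gripper opens to 85 mm and grips with 20 to 120 N. Pads are 22 mm wide; open, the fingers measure 114 mm over their backs; the gripper's body (76 mm by 85 mm) begins 54 mm behind the grasp point. The pads swing forward as they close: fully open they stand 13 mm farther back than shut.
Start: joints at [1.087, 0.628, 0.038, 1.517, -0.027, 0.996, -0.02], TCP at [0.264, -0.594, 0.2] pointing down, gripper open.
Joint ranges: [-3.06, 3.06], [-0.37, 2.12], [-1.25, 1.32], [0.18, 2.47], [-1.1, 4.24], [0.23, 1.98], [-2.94, 2.94]. Speed limits (rad/s): [2.57, 2.57, 3.14, 3.14, 3.14, 3.14, 3.14].

## Interface

Orientations are given as a unit quaternion [x, y, z, w].
In Python, from plant import manip gives the robot as it stands.
- The arm moves only by the tool arm_command, never from a script. Its argument "motion" is a list of rows, each a list of 3 entries, a list of its own where there are three numbers: the shift along the tool's x, y, z each as a share of 0.1 m, from -1 to 1, then the turn, a rotation vector about the tool's x, y, z each as a share of 60 degrees, from -1 to 1, then the opening in per cent of the stroke, from 0 (shut) to 100 (fully open). A call has exactly 10 rows; each row is the pose to reach, as a shift and turn from the pose measured when the call began, along the tool's axes at that moment; what a row does not reach only later rows make up. A row lasts 1/8 s, in which the tool goes at most 62.5 mm and 10.7 degrees, less where a joint would pass 70% of its speed; a pose out of reach is approached as far as the arm can. A call with a number of a shift or a turn outside -1 to 1 is refused whole. A call with a gripper value outside its range is refused whole. The fingers move at their own pace and stop on an object; the grip force is fixed at half the most. Time passes only in rows, so rows that repeat a pose let the fingers close, or fill a call up. It gives the time, the measured TCP pose, the force and the opening at its end, in the units of the state.
- manip.observe(): the state, without advancing time (a new reading comes with each control period).
- manip.get_image(name): name is "scene" or "top"; returns a dict with "img" (420x560x3 uint8, blue, green, red), "fovy" (degrees; the focal length in pixels is half the picture's height over the tangent of half this angle, whatever the lens; pixels are square), "cx", "cy" (the principal point, pixels), "origin" and "rotation" of the camera in the world. Camera axes: x right, y down, z forward; pixel columns grow to the right and rows downward; lengths in m; the calibration is good to about 2 mm. A picture is of the moment at which its call begins. There is no depth.
- manip.finish_job(): hands the job in, once; it reports no verdict.
The state is a dict: "time": time; "q": joint angles; "joint_vel": joint speeds; "effort": joint torques, N m; "tool_pos": TCP position; "tool_rot": TCP orientation; "wrist_force": force on the tool from outside, world axes, zero at the start; "torque": the same for the moment, N m; "finger_gap": finger opening in m.
Only numpy, scipy, OpenCV 4.12 (cv2) and the standard library are available. Lean on these libraries where they do the work, as an engineer would, in place of code of your own. Each camera call takes 0.05 s, during which the arm holds its last target.

## Working session

There is one attempt and no reset: what is moved stays moved. The work goes in short steps, Python scripts to look and compute and a tool call to move; the robot and the scene stay as the last step left them, time stands still between calls to the robot, and variables do not carry over. Pictures are saved under pics/ and viewed, and the job is handed in when it is done.

Besides the shell and the picture viewer there is one more tool, called by a JSON object that holds its "fn" and its "kwargs". arm_command: Moves the arm, as the interface text tells. Shift numbers are shares of 0.1 m and turn numbers shares of 60 degrees, none past 1 either way. Its arguments: {"type":"object","properties":{"motion":{"type":"array"}},"required":["motion"]}

```bash
mkdir -p pics; ls
python3 - <<'E'
from plant import manip
import cv2
s=manip.observe()
for k,v in s.items(): print(k,v)
for n in("scene","top"):
    d=manip.get_image(n); cv2.imwrite(f"pics/{n}0.png",d["img"])
    print(n,d["fovy"],d["cx"],d["cy"],d["origin"],d["rotation"])
E
```

```text
pics
time 0.0
q [ 1.08717606  0.62933494  0.03843443  1.51837967 -0.02699823  0.99628233
 -0.01995186]
joint_vel [ 1.08066822e-03  6.14769629e-04 -7.73437687e-05 -8.38621625e-04
 -1.02091941e-03 -8.53348924e-04  1.64540520e-03]
effort [-2.01298739e-03 -5.63400507e+01  1.22574862e+00 -1.93448067e+01
  1.09590791e-02  1.05673779e-02  1.83137286e-05]
tool_pos [ 0.26350151 -0.59344559  0.19899252]
tool_rot [ 9.78251395e-01  2.07420630e-01 -2.06142855e-04 -9.20455489e-04]
wrist_force [-0.29102612 -0.17394645  0.3476158 ]
torque [ 0.02116752  0.03726909 -0.01301151]
finger_gap 0.08561111437987819
scene 42.54855149370709 273.0031825107632 212.09975559453645 [ 1.23084949 -0.5900786   0.97400091] [ 0.82966302  0.37289241 -0.17919029 -0.37483512]
top 43.55245628949297 269.88372303022305 220.23371328006536 [0.32652671 0.01312605 1.60036526] [-0.69774566  0.7135487  -0.03994779  0.04902465]
```

View pics/scene0.png

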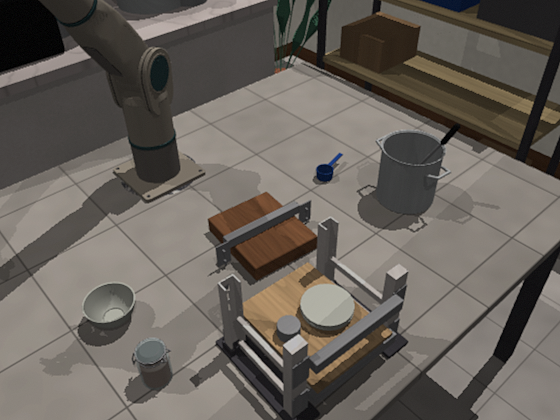

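View pics/top0.png

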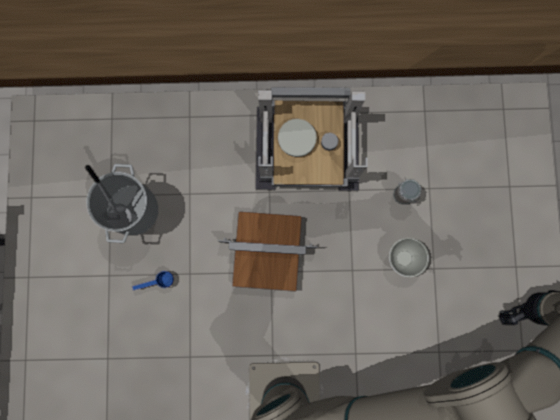

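The scene view shows the rail across the board at around (265,232) and the rack front uprights' tops at (230,285) and (327,225). In the top view the rail runs from (222,242) to (322,247), with the front upright tops near (265,183) and (355,183). I'll zoom in next.

Run:
```python
import cv2
a=cv2.imread("pics/scene0.png");b=cv2.imread("pics/top0.png")
def z(im,x0,y0,w,h,n):
    c=cv2.convertScaleAbs(cv2.resize(im[y0:y0+h,x0:x0+w],(800,int(800*h/w)),interpolation=cv2.INTER_CUBIC),alpha=1.5)
    cv2.imwrite(n,c)
z(a,200,180,160,115,"pics/s_z.png")
z(b,210,225,120,40,"pics/t_rail.png")
z(b,245,75,130,97,"pics/t_rack.png")
z(b,245,135,130,70,"pics/t_rackf.png")
```

```text
(no output)
```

View pics/s_z.png

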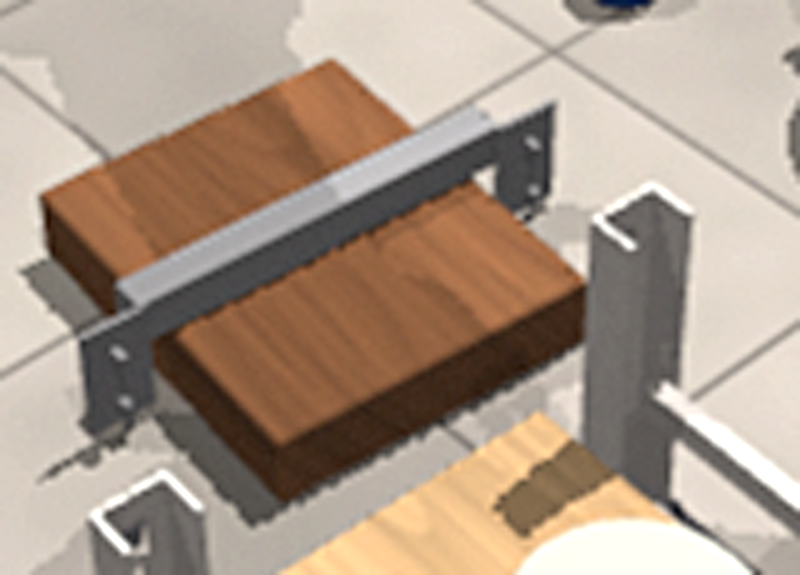

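View pics/t_rail.png

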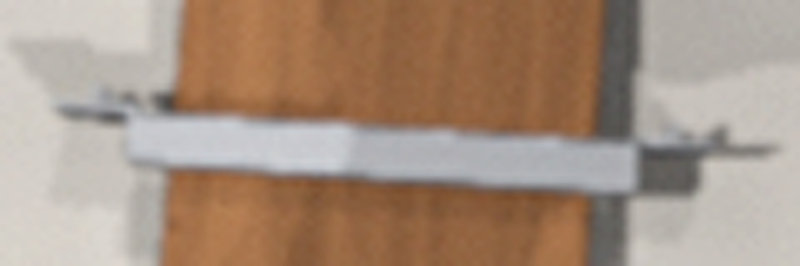

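View pics/t_rackf.png

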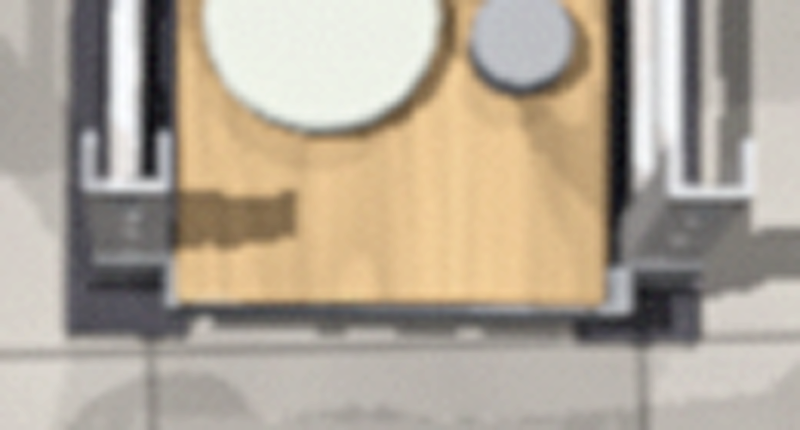

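View pics/t_rack.png

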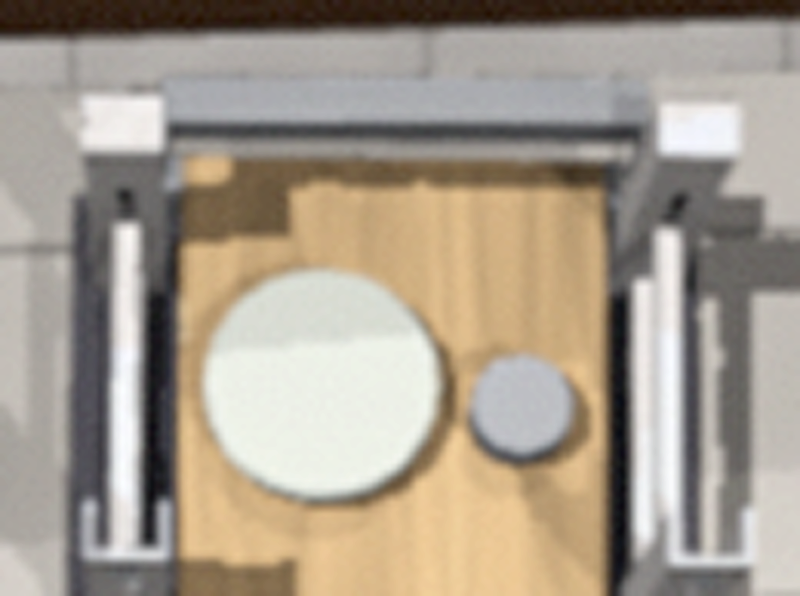

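```bash
cat > h.py <<'E'
import numpy as np, cv2
from scipy.spatial.transform import Rotation as R
def cam(d):
    M=d["rotation"]; M=np.array(M)
    M=M if M.shape==(3,3) else R.from_quat(M).as_matrix()
    f=d["img"].shape[0]/2/np.tan(np.radians(d["fovy"]/2))
    return f,d["cx"],d["cy"],np.array(d["origin"]),M
def ray(c,u,v):
    f,cx,cy,o,M=c; r=M@np.array([(u-cx)/f,(v-cy)/f,1.]); return o,r/np.linalg.norm(r)
def onz(c,u,v,z):
    o,r=ray(c,u,v); return o+r*(z-o[2])/r[2]
def proj(c,P):
    f,cx,cy,o,M=c; p=M.T@(np.array(P)-o); return np.array([cx+f*p[0]/p[2],cy+f*p[1]/p[2]])
def unz(x,y,w,x0,y0): s=800/w; return (x+.5)/s-.5+x0,(y+.5)/s-.5+y0
TOP=(420/2/np.tan(np.radians(43.55245628949297/2)),269.88372303022305,220.23371328006536,np.array([0.32652671,0.01312605,1.60036526]),R.from_quat([-0.69774566,0.7135487,-0.03994779,0.04902465]).as_matrix())
SC=(420/2/np.tan(np.radians(42.54855149370709/2)),273.0031825107632,212.09975559453645,np.array([1.23084949,-0.5900786,0.97400091]),R.from_quat([0.82966302,0.37289241,-0.17919029,-0.37483512]).as_matrix())
E
python3 - <<'E'
from h import *
np.set_printoptions(precision=4,suppress=True)
print("rail top corners z=.073")
for p in [(128,113),(128,163),(637,140),(637,192),(60,110),(775,150)]:
    print(p,onz(TOP,*unz(*p,120,210,225),.073))
print("upright tops z=.215")
for p in [(85,190),(172,190),(668,192),(755,192)]:
    print(p,onz(TOP,*unz(*p,130,245,135),.215))
print("rear");
for p in [(82,95),(163,95),(660,103),(738,103)]:
    print(p,onz(TOP,*unz(*p,130,245,75),.215))
print("scene rail top tips"); 
for p in [(80,345),(553,103),(118,285),(490,112)]:
    print(p,onz(SC,*unz(*p,160,200,180),.073))
for p in [(92,515),(163,472),(593,217),(655,185),(633,247),(130,553),(692,213),(203,510)]:
    print(p,onz(SC,*unz(*p,160,200,180),.215))
E
```

```text
rail top corners z=.073
(128, 113) [0.4603 0.1519 0.073 ]
(128, 163) [0.4384 0.1522 0.073 ]
(637, 140) [ 0.4434 -0.0702  0.073 ]
(637, 192) [ 0.4207 -0.0695  0.073 ]
(60, 110) [0.4623 0.1817 0.073 ]
(775, 150) [ 0.4377 -0.1302  0.073 ]
upright tops z=.215
(85, 190) [0.6515 0.0568 0.215 ]
(172, 190) [0.6505 0.0187 0.215 ]
(668, 192) [ 0.6443 -0.1977  0.215 ]
(755, 192) [ 0.6433 -0.2355  0.215 ]
rear
(82, 95) [0.8629 0.0542 0.215 ]
(163, 95) [0.8619 0.0181 0.215 ]
(660, 103) [ 0.8522 -0.2027  0.215 ]
(738, 103) [ 0.8513 -0.2373  0.215 ]
scene rail top tips
(80, 345) [ 0.4449 -0.1059  0.073 ]
(553, 103) [0.4667 0.185  0.073 ]
(118, 285) [ 0.424  -0.0674  0.073 ]
(490, 112) [0.4499 0.1557 0.073 ]
(92, 515) [ 0.6446 -0.2328  0.215 ]
(163, 472) [ 0.6453 -0.1996  0.215 ]
(593, 217) [0.6522 0.0231 0.215 ]
(655, 185) [0.6555 0.0568 0.215 ]
(633, 247) [0.6765 0.0223 0.215 ]
(130, 553) [ 0.669  -0.2335  0.215 ]
(692, 213) [0.6783 0.0556 0.215 ]
(203, 510) [ 0.6705 -0.2003  0.215 ]
```

{"fn": "arm_command", "kwargs": {"motion": [[[0.1,-0.1,0],[0,0,0],100],[[0.2,-0.2,0],[0,0,0],100],[[0.3,-0.3,0],[0,0,0],100],[[0.4,-0.4,0],[0,0,0],100],[[0.5,-0.5,0],[0,0,0],100],[[0.6,-0.6,0],[0,0,0],100],[[0.7,-0.7,0],[0,0,0],100],[[0.8,-0.8,0],[0,0,0],100],[[0.9,-0.9,0],[0,0,0],100],[[1,-1,0],[0,0,0],100]]}}

```text
time: 1.35
tool_pos: [0.3147, -0.4606, 0.1992]
tool_rot: [0.978, 0.207, -0.0, -0.001]
wrist_force: [0.6, 0.9, -0.4]
finger_gap: 0.0853
```

{"fn": "arm_command", "kwargs": {"motion": [[[0.1,-0.1,0],[0,0,0],100],[[0.2,-0.2,0],[0,0,0],100],[[0.3,-0.3,0],[0,0,0],100],[[0.4,-0.4,0],[0,0,0],100],[[0.5,-0.5,0],[0,0,0],100],[[0.6,-0.6,0],[0,0,0],100],[[0.7,-0.7,0],[0,0,0],100],[[0.8,-0.8,0],[0,0,0],100],[[0.9,-0.9,0],[0,0,0],100],[[1,-1,0],[0,0,0],100]]}}

```text
time: 2.6
tool_pos: [0.3658, -0.3278, 0.1994]
tool_rot: [0.978, 0.207, -0.0, -0.001]
wrist_force: [-0.5, -0.2, -0.3]
finger_gap: 0.0854
```

{"fn": "arm_command", "kwargs": {"motion": [[[0.1,-0.1,0],[0,0,0],100],[[0.2,-0.2,0],[0,0,0],100],[[0.3,-0.3,0],[0,0,0],100],[[0.4,-0.4,0],[0,0,0],100],[[0.5,-0.5,0],[0,0,0],100],[[0.6,-0.6,0],[0,0,-0.1],100],[[0.7,-0.7,0],[0,0,-0.2],100],[[0.8,-0.8,0],[0,0,-0.3],100],[[0.9,-0.9,0],[0,0,-0.4],100],[[1,-1,0],[0,0,-0.5],100]]}}

```text
time: 3.85
tool_pos: [0.417, -0.195, 0.1996]
tool_rot: [0.89, 0.455, 0.0, -0.001]
wrist_force: [-0.2, -0.0, 0.0]
finger_gap: 0.0854
```

```bash
cat > go.py <<'E'
import sys; from h import *; from plant import manip
np.set_printoptions(precision=3,suppress=True)
s=manip.observe(); T=R.from_quat(s["tool_rot"]); 
x,y,z,yaw=map(float,sys.argv[1:5])
c,s_=np.cos(np.radians(yaw)),np.sin(np.radians(yaw))
# tool y = target x axis, tool z down
G=R.from_matrix(np.array([[-s_,c,0],[c,s_,0],[0,0,-1]]).T)
print("t",s["time"],"pos",s["tool_pos"],"F",s["wrist_force"],"M",s["torque"],"gap",s["finger_gap"])
print("yaw now",np.degrees(np.arctan2(*T.as_matrix()[[1,0],1])),"toolz",T.as_matrix()[:,2])
print("shift",T.inv().apply(np.array([x,y,z])-s["tool_pos"])/.1,"turn",np.degrees((T.inv()*G).as_rotvec())/60)
E
python3 go.py .4405 .041 .12 -4.45
```

```text
t 3.85 pos [ 0.417 -0.195  0.2  ] F [-0.213 -0.023  0.039] M [-0.001 -0.042 -0.014] gap 0.08544921626931101
yaw now -35.86350223495802 toolz [-0.001  0.001 -1.   ]
shift [ 2.05  -1.191  0.8  ] turn [-0.001 -0.001 -0.524]
```

{"fn": "arm_command", "kwargs": {"motion": [[[0.1,-0.06,0],[0,0,-0.05],100],[[0.2,-0.12,0],[0,0,-0.1],100],[[0.3,-0.18,0],[0,0,-0.16],100],[[0.4,-0.24,0],[0,0,-0.21],100],[[0.5,-0.3,0],[0,0,-0.26],100],[[0.6,-0.36,0],[0,0,-0.32],100],[[0.7,-0.42,0],[0,0,-0.37],100],[[0.8,-0.48,0],[0,0,-0.42],100],[[0.9,-0.54,0],[0,0,-0.48],100],[[1,-0.6,0],[0,0,-0.524],100]]}}

```text
time: 5.1
tool_pos: [0.427, -0.078, 0.1998]
tool_rot: [0.733, 0.681, 0.0, -0.001]
wrist_force: [0.8, 0.0, -0.6]
finger_gap: 0.0855
```

```bash
python3 go.py .4405 .041 .12 -4.45
```

```text
t 5.1 pos [ 0.427 -0.078  0.2  ] F [ 0.841  0.007 -0.599] M [ 0.025 -0.002  0.002] gap 0.08547068059687271
yaw now -4.234405089770879 toolz [-0.001  0.001 -1.   ]
shift [1.196 0.047 0.8  ] turn [-0.001 -0.001  0.004]
```

{"fn": "arm_command", "kwargs": {"motion": [[[0.1,0,0],[0,0,0],100],[[0.2,0,0.05],[0,0,0],100],[[0.3,0.02,0.1],[0,0,0],100],[[0.4,0.02,0.15],[0,0,0],100],[[0.5,0.03,0.2],[0,0,0],100],[[0.6,0.03,0.25],[0,0,0],100],[[0.7,0.04,0.3],[0,0,0],100],[[0.8,0.04,0.35],[0,0,0],100],[[0.9,0.05,0.4],[0,0,0],100],[[1,0.05,0.45],[0,0,0.004],100]]}}

```text
time: 6.35
tool_pos: [0.4395, 0.022, 0.1546]
tool_rot: [0.734, 0.679, 0.0, -0.001]
wrist_force: [-0.5, 0.0, -0.4]
finger_gap: 0.085
```

```bash
python3 go.py .4405 .041 .047 -4.45;  python3 - <<'E'
from plant import manip; import cv2
for n in ("top","scene"): cv2.imwrite(f"pics/{n}1.png",manip.get_image(n)["img"])
E
```

```text
t 6.35 pos [0.44  0.022 0.155] F [-0.546  0.035 -0.398] M [0.031 0.018 0.012] gap 0.08497350338894598
yaw now -4.490742224368479 toolz [-0.     0.001 -1.   ]
shift [ 0.188 -0.004  1.076] turn [-0.    -0.001 -0.001]
```

View pics/scene1.png

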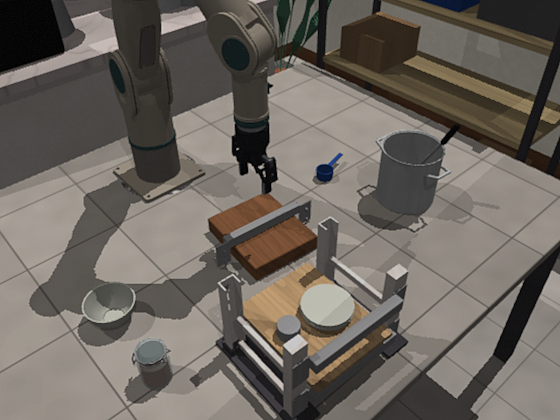

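The gripper hangs open at about (262,175), centred over the rail, so I'll descend.

{"fn": "arm_command", "kwargs": {"motion": [[[0.06,0,0.1],[0,0,0],100],[[0.12,0,0.2],[0,0,0],100],[[0.19,0,0.3],[0,0,0],100],[[0.19,0,0.4],[0,0,0],100],[[0.19,0,0.5],[0,0,0],100],[[0.19,0,0.6],[0,0,0],100],[[0.19,0,0.7],[0,0,0],100],[[0.19,0,0.8],[0,0,0],100],[[0.19,0,0.9],[0,0,0],100],[[0.19,0,1],[0,0,0],100]]}}

```text
time: 7.7
tool_pos: [0.4405, 0.0419, 0.0538]
tool_rot: [0.734, 0.68, 0.0, -0.001]
wrist_force: [-0.5, 0.5, -0.1]
finger_gap: 0.0856
```

```bash
python3 go.py .4405 .041 .047 -4.45
```

```text
t 7.7 pos [0.441 0.042 0.054] F [-0.517  0.513 -0.095] M [-0.076 -0.004 -0.037] gap 0.08561450328484069
yaw now -4.370620116361318 toolz [-0.001  0.002 -1.   ]
shift [-0.009  0.001  0.068] turn [-0.001 -0.002  0.001]
```

{"fn": "arm_command", "kwargs": {"motion": [[[-0.01,0,0.03],[0,0,0],100],[[-0.01,0,0.06],[0,0,0],100],[[-0.01,0,0.06],[0,0,0],60],[[-0.01,0,0.06],[0,0,0],40],[[-0.01,0,0.06],[0,0,0],30],[[-0.01,0,0.06],[0,0,0],20],[[-0.01,0,0.06],[0,0,0],0],[[-0.01,0,0.06],[0,0,0],0],[[-0.01,0,0.06],[0,0,0],0],[[-0.01,0,0.06],[0,0,0],0]]}}

```text
time: 8.95
tool_pos: [0.4404, 0.0409, 0.0478]
tool_rot: [0.734, 0.68, 0.0, -0.001]
wrist_force: [0.4, -0.3, -0.1]
finger_gap: -0.0
```

```bash
python3 go.py .4405 .041 .047 -4.45;  python3 - <<'E'
from plant import manip; import cv2
for n in ("top","scene"):
    im=manip.get_image(n)["img"]
    cv2.imwrite(f"pics/{n}2.png",im)
a=cv2.imread("pics/scene2.png")[150:280,190:370]; cv2.imwrite("pics/s2z.png",cv2.resize(a,None,fx=4.4,fy=4.4,interpolation=cv2.INTER_CUBIC))
E
```

```text
t 8.95 pos [0.44  0.041 0.048] F [ 0.429 -0.268 -0.092] M [ 0.043  0.04  -0.04 ] gap -1.06942803650773e-05
yaw now -4.365324388526162 toolz [-0.001  0.002 -1.   ]
shift [0.001 0.001 0.008] turn [-0.001 -0.002  0.001]
```

View pics/s2z.png

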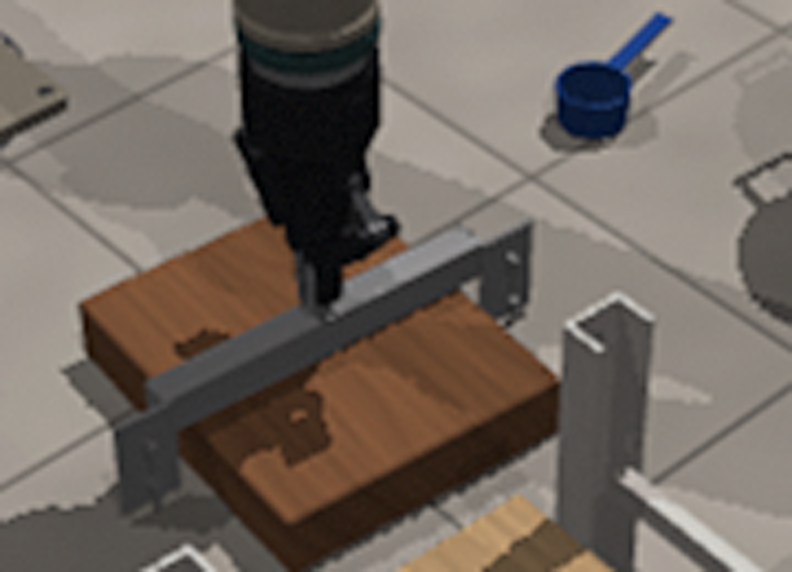

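Run:
```python
from h import *
for P in [(.4404,.0409,.0478),(.4404,.0409,.073),(.4404,.0409,.15),(.4595,.152,.073),(.4425,-.07,.073)]:
    p=proj(SC,P); print(P,p,(p-[190,150])*4.4, "top",proj(TOP,P))
a=cv2.imread("pics/top2.png")[215:275,205:335]; cv2.imwrite("pics/t2z.png",cv2.resize(a,None,fx=6,fy=6,interpolation=cv2.INTER_CUBIC))
```

```text
(0.4404, 0.0409, 0.0478) [261.90209706 227.34534795] [316.36922708 340.319531  ] top [267.13127613 248.10177149]
(0.4404, 0.0409, 0.073) [261.58827164 219.94684238] [314.98839521 307.76610648] top [266.9631954  247.47109027]
(0.4404, 0.0409, 0.15) [260.58013872 196.17988033] [310.55261038 203.19147346] top [266.4137903  245.40958399]
(0.4595, 0.152, 0.073) [299.08414361 204.36840629] [479.97023189 239.22098767] top [228.7567386  241.79204211]
(0.4425, -0.07, 0.073) [226.99176501 241.00957411] [162.76376603 400.44212608] top [305.06598908 245.89146859]
```

View pics/t2z.png

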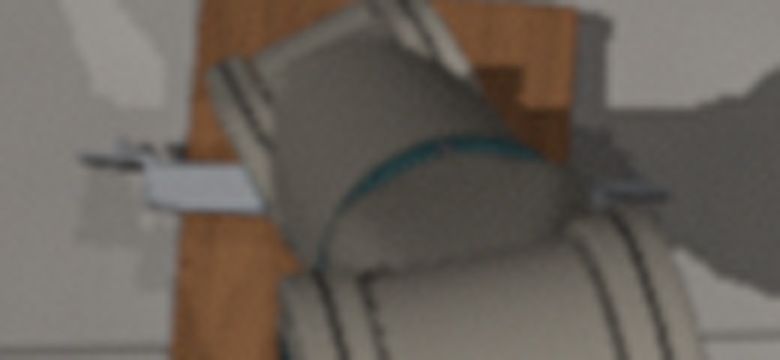

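Run:
```python
import cv2,numpy as np
a=cv2.imread("pics/scene2.png")[180:250,230:300].astype(float)
a=255*(np.clip(a/160,0,1)**.5); cv2.imwrite("pics/s2zz.png",cv2.resize(a.astype('uint8'),None,fx=8.5,fy=8.5,interpolation=cv2.INTER_CUBIC))
```

```text
(no output)
```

View pics/s2zz.png

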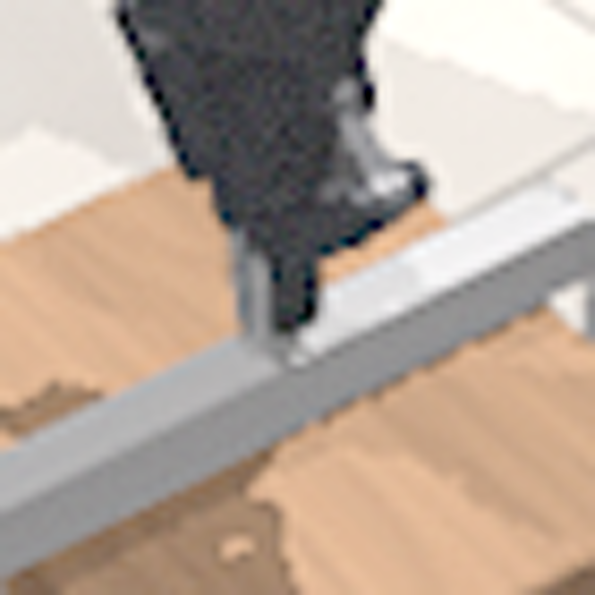

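The fingers read shut (gap 0), and in the picture their tips sit on the rail's top face at about (264,221). The measured TCP should project to (262,227), so the grasp missed. I'll lift 60 mm with the fingers shut and check the tip against the measured TCP.

{"fn": "arm_command", "kwargs": {"motion": [[[0,0,-0.1],[0,0,0],0],[[0,0,-0.2],[0,0,0],0],[[0,0,-0.3],[0,0,0],0],[[0,0,-0.4],[0,0,0],0],[[0,0,-0.5],[0,0,0],0],[[0,0,-0.6],[0,0,0],0],[[0,0,-0.6],[0,0,0],0],[[0,0,-0.6],[0,0,0],0],[[0,0,-0.6],[0,0,0],0],[[0,0,-0.6],[0,0,0],0]]}}

```text
time: 10.3
tool_pos: [0.4403, 0.0408, 0.1075]
tool_rot: [0.734, 0.68, -0.0, -0.001]
wrist_force: [1.0, 1.3, 0.2]
finger_gap: -0.0
```

Run:
```python
from plant import manip; from h import *
s=manip.observe(); print(s["tool_pos"],s["wrist_force"],s["finger_gap"])
print(proj(SC,s["tool_pos"]),proj(TOP,s["tool_pos"]))
for n in ("top","scene"): cv2.imwrite(f"pics/{n}3.png",manip.get_image(n)["img"])
a=cv2.imread("pics/scene3.png")[140:260,190:350].astype(float)
a=255*(np.clip(a/160,0,1)**.5); cv2.imwrite("pics/s3z.png",cv2.resize(a.astype('uint8'),None,fx=5,fy=5,interpolation=cv2.INTER_CUBIC))
```

```text
[0.44025781 0.04077669 0.10752886] [0.97155746 1.28543594 0.2421013 ] -4.1952542576832104e-05
[261.07033894 209.50586438] [266.76813181 246.62160679]
```

View pics/s3z.png

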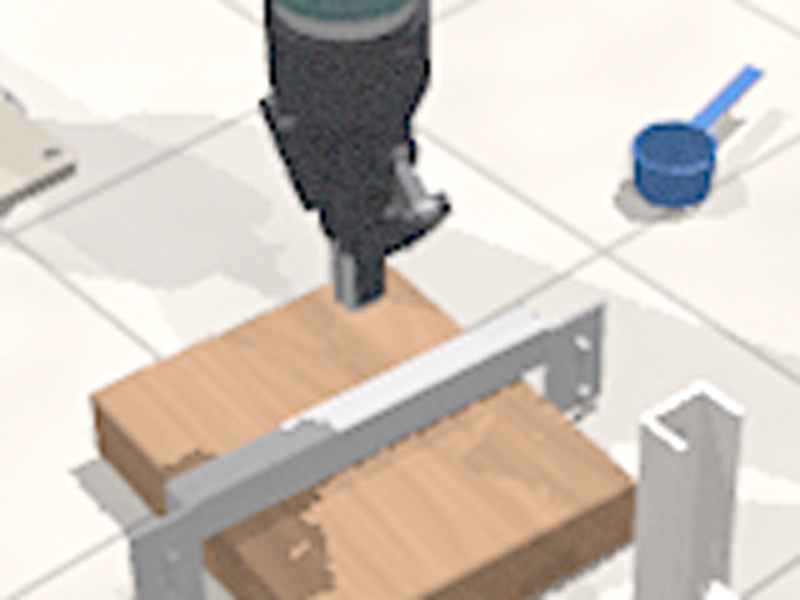

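Run:
```python
from h import *
print("tip ray at z",[onz(SC,262,200.3,z).round(4) for z in(.1075,.12,.135,.15)])
print("base", proj(SC,(0,0,0)),proj(TOP,(0,0,0)))
print("start tcp top",proj(TOP,(.2635,-.5934,.199)), "z=.229",proj(TOP,(.2635,-.5934,.229)))
print("s1",proj(SC,(.4395,.022,.1546)),proj(SC,(.4395,.022,.1676)))
a=cv2.imread("pics/scene1.png")[130:230,210:310].astype(float)
b=cv2.imread("pics/scene0.png")[120:220,90:220].astype(float)
f=lambda a:(255*(np.clip(a/160,0,1)**.5)).astype('uint8')
cv2.imwrite("pics/s1z.png",cv2.resize(f(a),(600,600),interpolation=cv2.INTER_CUBIC))
cv2.imwrite("pics/s0b.png",cv2.resize(f(b),(780,600),interpolation=cv2.INTER_CUBIC))
c=cv2.imread("pics/top0.png")[270:350,480:560].astype(float)
cv2.imwrite("pics/t0g.png",cv2.resize(f(c),(600,600),interpolation=cv2.INTER_CUBIC))
```

```text
tip ray at z [array([0.4146, 0.0655, 0.1075]), array([0.4264, 0.0561, 0.12  ]), array([0.4405, 0.0447, 0.135 ]), array([0.4546, 0.0334, 0.15  ])]
base [158.34037795 172.39255595] [284.46418724 398.45647247]
start tcp top [509.76388532 305.94911987] z=.229 [514.90276618 306.3749391 ]
s1 [254.24429019 197.88112722] [254.0226948  193.65891367]
```

View pics/s1z.png

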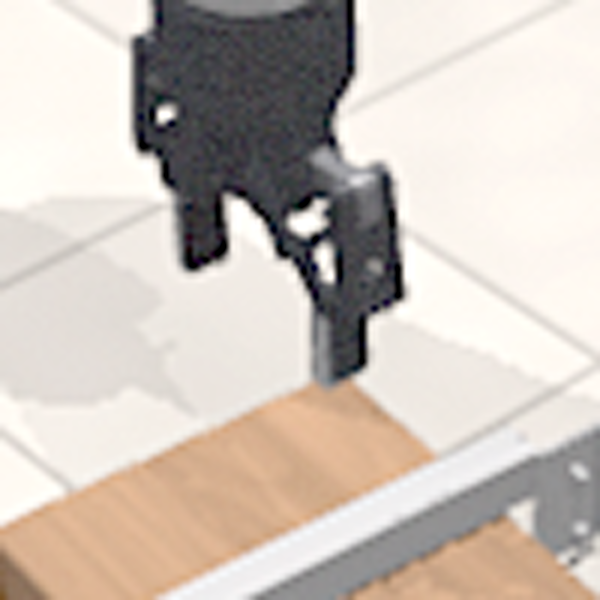

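View pics/s0b.png

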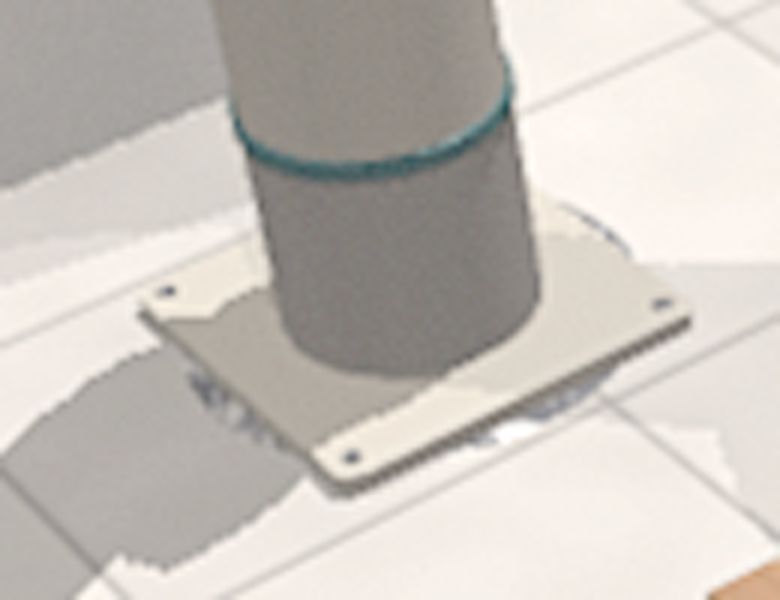

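View pics/t0g.png

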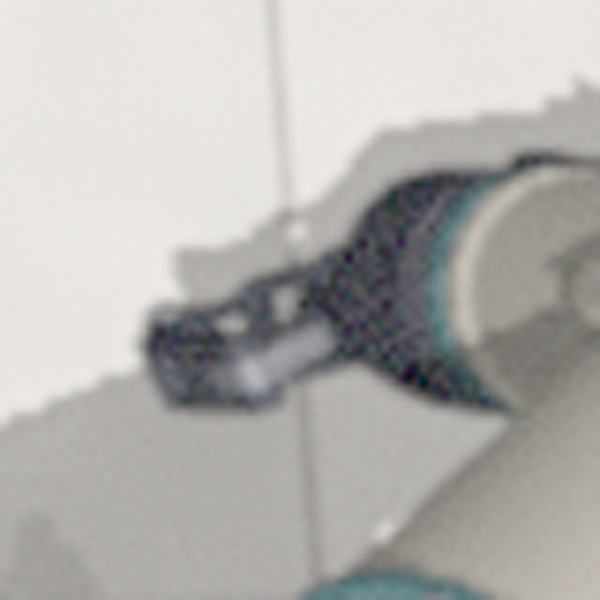

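The shut tips appear at about (262,200) in the full picture, but the reported TCP projects to (261,209.5). So the real tips are about 28 mm higher than reported, and the open-finger picture agrees with that. It also explains why the fingers closed over the rail's top with no force. I'll apply this empirical offset and descend to a reported z of about 0.022.

{"fn": "arm_command", "kwargs": {"motion": [[[0,0,0],[0,0,0],100],[[0,0,0],[0,0,0],100],[[0,0,0],[0,0,0],100],[[0,0,0.1],[0,0,0],100],[[0,0,0.2],[0,0,0],100],[[0,0,0.35],[0,0,0],100],[[0,0,0.5],[0,0,0],100],[[0,0,0.6],[0,0,0],100],[[0,0,0.65],[0,0,0],100],[[0,0,0.65],[0,0,0],100]]}}

```text
time: 11.65
tool_pos: [0.44, 0.0409, 0.0424]
tool_rot: [0.733, 0.68, -0.0, -0.001]
wrist_force: [-0.4, 0.4, 0.6]
finger_gap: 0.0853
```

Run:
```python
from plant import manip; from h import *
s=manip.observe(); print(s["tool_pos"],s["wrist_force"],s["finger_gap"])
for n in ("top","scene"): cv2.imwrite(f"pics/{n}4.png",manip.get_image(n)["img"])
a=cv2.imread("pics/scene4.png")[150:260,200:346].astype(float)
a=255*(np.clip(a/160,0,1)**.5); cv2.imwrite("pics/s4z.png",cv2.resize(a.astype('uint8'),None,fx=5.4,fy=5.4,interpolation=cv2.INTER_CUBIC))
```

```text
[0.4400389  0.04093667 0.04235033] [-0.39827563  0.44950841  0.61725898] 0.08527922570662451
```

View pics/s4z.png

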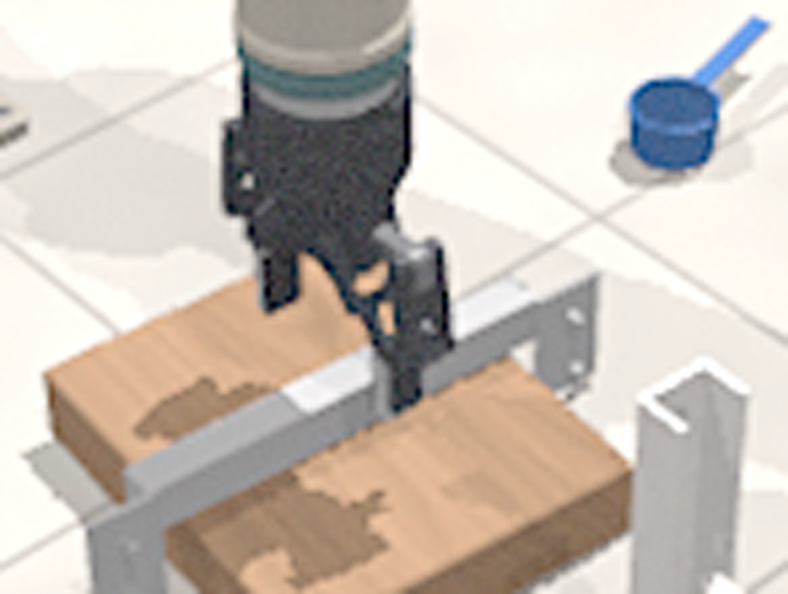

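The open fingers straddle the rail, with the front tip at about (400,405) in the crop and the rear tip at (280,305). I'll go 21 mm further down and close.

{"fn": "arm_command", "kwargs": {"motion": [[[0,0,0.05],[0,0,0],100],[[0,0,0.1],[0,0,0],100],[[0,0,0.15],[0,0,0],100],[[0,0,0.2],[0,0,0],100],[[0,0,0.2],[0,0,0],60],[[0,0,0.2],[0,0,0],30],[[0,0,0.2],[0,0,0],20],[[0,0,0.2],[0,0,0],0],[[0,0,0.2],[0,0,0],0],[[0,0,0.2],[0,0,0],0]]}}

```text
time: 13.0
tool_pos: [0.4401, 0.0409, 0.0232]
tool_rot: [0.734, 0.68, 0.0, -0.001]
wrist_force: [-1.1, 0.2, 6.1]
finger_gap: 0.0206
```

Run:
```python
from plant import manip; from h import *
s=manip.observe(); print(s["tool_pos"],s["wrist_force"],s["torque"],s["finger_gap"])
cv2.imwrite(f"pics/scene5.png",manip.get_image("scene")["img"])
a=cv2.imread("pics/scene5.png")[150:260,200:346].astype(float)
a=255*(np.clip(a/160,0,1)**.5); cv2.imwrite("pics/s5z.png",cv2.resize(a.astype('uint8'),None,fx=5.4,fy=5.4,interpolation=cv2.INTER_CUBIC))
```

```text
[0.44014624 0.04092312 0.02317909] [-1.06200675  0.2097953   6.05490062] [ 0.03685051  0.37867657 -0.07121918] 0.02056915431527537
```

View pics/s5z.png

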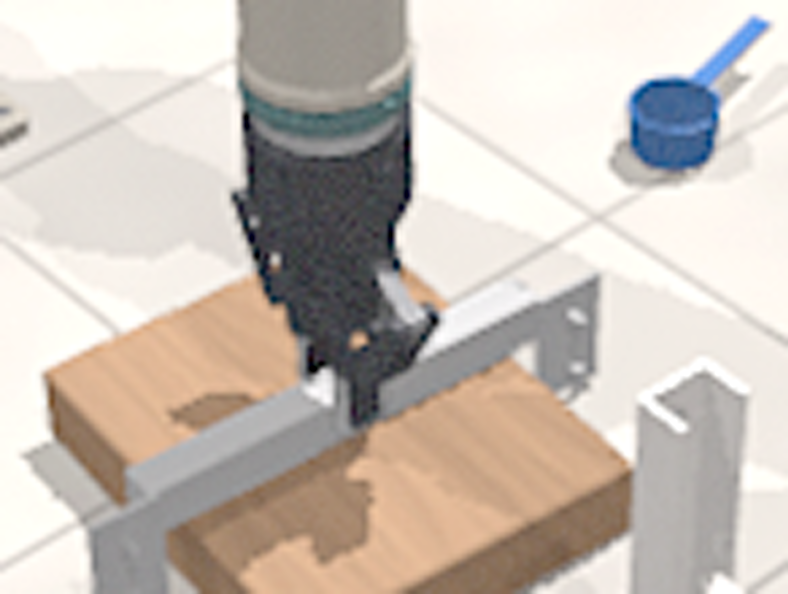

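The rail is gripped at a gap of 20.6 mm, with the fingers around it at about (350,390). Lifting now.

{"fn": "arm_command", "kwargs": {"motion": [[[0,0,-0.05],[0,0,0],0],[[0,0,-0.15],[0,0,0],0],[[0,0,-0.3],[0,0,0],0],[[0,0,-0.45],[0,0,0],0],[[0,0,-0.6],[0,0,0],0],[[0,0,-0.75],[0,0,0],0],[[0,0,-0.85],[0,0,0],0],[[0,0,-0.95],[0,0,0],0],[[0,0,-1],[0,0,0],0],[[0,0,-1],[0,0,0],0]]}}

```text
time: 14.3
tool_pos: [0.4404, 0.0408, 0.1234]
tool_rot: [0.734, 0.68, 0.0, -0.001]
wrist_force: [-0.4, -0.2, -5.4]
finger_gap: 0.0209
```

```bash
python3 go.py .6 -.088 .139 -1.9
```

```text
t 14.3 pos [0.44  0.041 0.123] F [-0.367 -0.228 -5.382] M [-0.018  0.053 -0.052] gap 0.020907192231523153
yaw now -4.372648020678072 toolz [-0.001  0.002 -1.   ]
shift [-1.162  1.689 -0.16 ] turn [-0.001 -0.002 -0.041]
```

{"fn": "arm_command", "kwargs": {"motion": [[[-0.1,0.1,-0.02],[0,0,0],0],[[-0.2,0.2,-0.05],[0,0,-0.01],0],[[-0.3,0.3,-0.08],[0,0,-0.01],0],[[-0.4,0.4,-0.1],[0,0,-0.02],0],[[-0.5,0.5,-0.12],[0,0,-0.02],0],[[-0.6,0.6,-0.14],[0,0,-0.03],0],[[-0.7,0.7,-0.16],[0,0,-0.03],0],[[-0.8,0.8,-0.16],[0,0,-0.04],0],[[-0.9,0.9,-0.16],[0,0,-0.04],0],[[-1,1,-0.16],[0,0,-0.04],0]]}}

```text
time: 15.55
tool_pos: [0.533, -0.0673, 0.1389]
tool_rot: [0.719, 0.695, 0.0, -0.001]
wrist_force: [0.1, 0.2, -4.3]
finger_gap: 0.0205
```

{"fn": "arm_command", "kwargs": {"motion": [[[-0.02,0.08,0],[0,0,0],0],[[-0.04,0.16,0],[0,0,0],0],[[-0.06,0.24,0],[0,0,0],0],[[-0.08,0.32,0],[0,0,0],0],[[-0.1,0.4,0],[0,0,0],0],[[-0.12,0.48,0],[0,0,0],0],[[-0.14,0.55,0],[0,0,0],0],[[-0.15,0.6,0],[0,0,0],0],[[-0.15,0.63,0],[0,0,0],0],[[-0.15,0.63,0],[0,0,0],0]]}}

```text
time: 16.8
tool_pos: [0.5955, -0.0844, 0.1388]
tool_rot: [0.719, 0.695, 0.0, -0.001]
wrist_force: [0.2, 0.2, -5.1]
finger_gap: 0.0208
```

```bash
python3 go.py .6 -.088 .139 -1.9
python3 - <<'E'
from plant import manip; from h import *
for n in ("top","scene"): cv2.imwrite(f"pics/{n}6.png",manip.get_image(n)["img"])
f=lambda a:(255*(np.clip(a.astype(float)/170,0,1)**.6)).astype('uint8')
cv2.imwrite("pics/s6z.png",cv2.resize(f(cv2.imread("pics/scene6.png"))[190:310,200:360],(800,600),interpolation=cv2.INTER_CUBIC))
cv2.imwrite("pics/t6z.png",cv2.resize(f(cv2.imread("pics/top6.png"))[130:230,240:380],(800,571),interpolation=cv2.INTER_CUBIC))
E
```

```text
t 16.8 pos [ 0.595 -0.084  0.139] F [ 0.193  0.205 -5.133] M [-0.021  0.037  0.029] gap 0.020764991999680404
yaw now -1.9712052600290537 toolz [-0.001  0.002 -1.   ]
shift [-0.035  0.046 -0.003] turn [-0.001 -0.002 -0.001]
```

View pics/s6z.png

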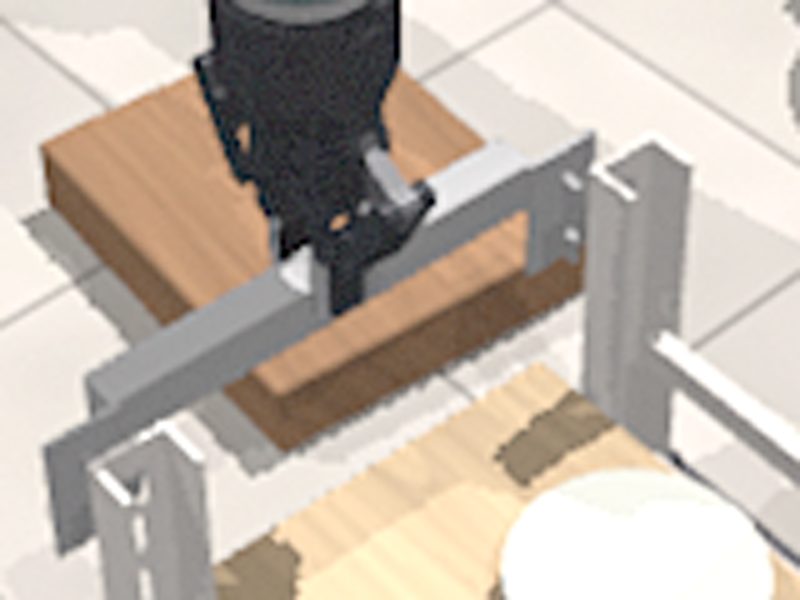

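View pics/t6z.png

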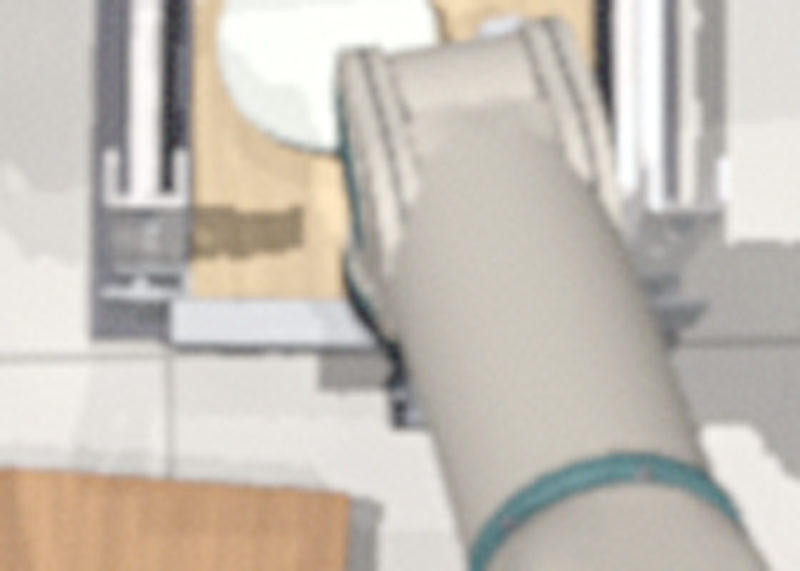

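```bash
python3 - <<'E'
from h import *
np.set_printoptions(precision=4,suppress=True)
def u(x,y,s,x0,y0): return (x+.5)/s-.5+x0,(y+.5)/s-.5+y0
T=lambda x,y,z: onz(TOP,*u(x,y,5.714,240,130),z)
S=lambda x,y,z: onz(SC,*u(x,y,5,200,190),z)
print("TOP tab",T(147,283,.173),"plate tips",T(103,291,.189),T(187,291,.189),"R tip",T(705,303,.189))
print("box L end",T(172,300,.189),T(172,345,.189))
print("uprL",T(105,205,.215),T(187,205,.215))
print("SC plate tips",S(595,135,.189),S(45,450,.189),"box",S(493,140,.189),S(88,378,.189))
print("uprR",S(95,467,.215),S(165,425,.215),"uprL",S(592,168,.215),S(655,137,.215))
print("tabL tip?",S(575,182,.168))
E
python3 - <<'E'
import cv2,numpy as np
f=lambda a:(255*(np.clip(a.astype(float)/170,0,1)**.6)).astype('uint8')
s=f(cv2.imread("pics/scene6.png"));t=f(cv2.imread("pics/top6.png"))
r=lambda a:cv2.resize(a,(400,400),interpolation=cv2.INTER_LANCZOS4)
cv2.imwrite("pics/z6.png",np.hstack([r(s[265:315,205:255]),r(s[210:260,295:345])]))
cv2.imwrite("pics/z6t.png",np.hstack([r(t[152:192,250:290]),r(t[155:195,340:380])]))
E
```

```text
TOP tab [0.6223 0.0397 0.173 ] plate tips [0.6156 0.0605 0.189 ] [0.6146 0.0204 0.189 ] R tip [ 0.6027 -0.2264  0.189 ]
box L end [0.6104 0.0276 0.189 ] [0.5886 0.0281 0.189 ]
uprL [0.6515 0.058  0.215 ] [0.6505 0.0193 0.215 ]
SC plate tips [0.6181 0.0595 0.189 ] [ 0.606  -0.2295  0.189 ] box [0.5903 0.0242 0.189 ] [ 0.5863 -0.194   0.189 ]
uprR [ 0.6462 -0.2325  0.215 ] [ 0.647 -0.2    0.215] uprL [0.6524 0.0224 0.215 ] [0.6564 0.0559 0.215 ]
tabL tip? [0.6181 0.0482 0.168 ]
```

View pics/z6.png

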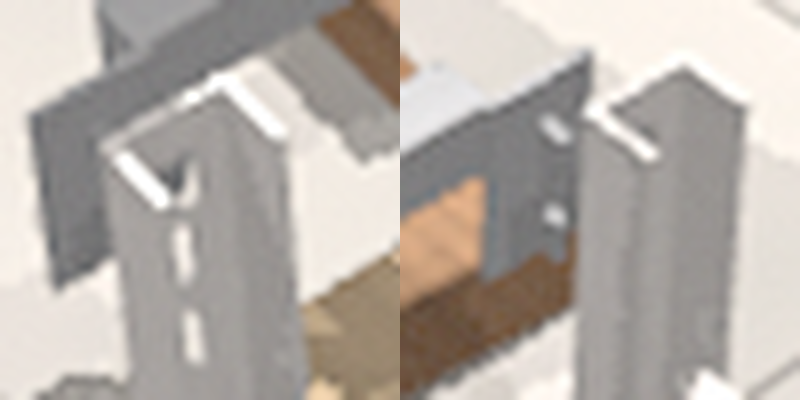

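View pics/z6t.png

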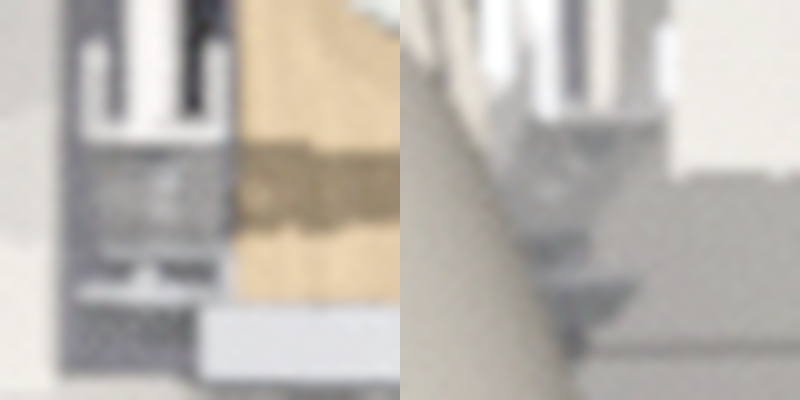

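The views show the rail about 37 mm in front of the uprights, yaw matched, and 1.5–2.5 mm too far left. That comes from the left tab at (264,179) and left upright centre at (265,165) in the top view, and both upright tops in the scene view. I'll approach with a 2 mm lateral correction.

{"fn": "arm_command", "kwargs": {"motion": [[[0,0.04,0],[0,0,0],0],[[-0.01,0.08,0],[0,0,0],0],[[-0.01,0.12,0],[0,0,0],0],[[-0.02,0.16,0],[0,0,0],0],[[-0.02,0.19,0],[0,0,0],0],[[-0.02,0.21,0],[0,0,0],0],[[-0.02,0.22,0],[0,0,0],0],[[-0.02,0.23,0],[0,0,0],0],[[-0.02,0.23,0],[0,0,0],0],[[-0.02,0.23,0],[0,0,0],0]]}}

```text
time: 18.15
tool_pos: [0.618, -0.0871, 0.1387]
tool_rot: [0.719, 0.695, 0.0, -0.001]
wrist_force: [-0.6, 0.7, -5.2]
finger_gap: 0.0206
```

```bash
python3 go.py .634 -.088 .139 -1.9
python3 - <<'E'
from plant import manip; from h import *
for n in ("top","scene"): cv2.imwrite(f"pics/{n}7.png",manip.get_image(n)["img"])
f=lambda a:(255*(np.clip(a.astype(float)/170,0,1)**.6)).astype('uint8')
s=f(cv2.imread("pics/scene7.png"));t=f(cv2.imread("pics/top7.png"))
r=lambda a:cv2.resize(a,(400,400),interpolation=cv2.INTER_LANCZOS4)
cv2.imwrite("pics/z7.png",np.hstack([r(s[265:315,205:255]),r(s[210:260,295:345])]))
cv2.imwrite("pics/z7t.png",np.hstack([r(t[152:192,250:290]),r(t[155:195,340:380])]))
E
```

```text
t 18.15 pos [ 0.618 -0.087  0.139] F [-0.559  0.741 -5.234] M [-0.012  0.     0.018] gap 0.02061114677345682
yaw now -1.9664545759870498 toolz [-0.002  0.002 -1.   ]
shift [-0.003  0.161 -0.003] turn [-0.002 -0.002 -0.001]
```

View pics/z7.png

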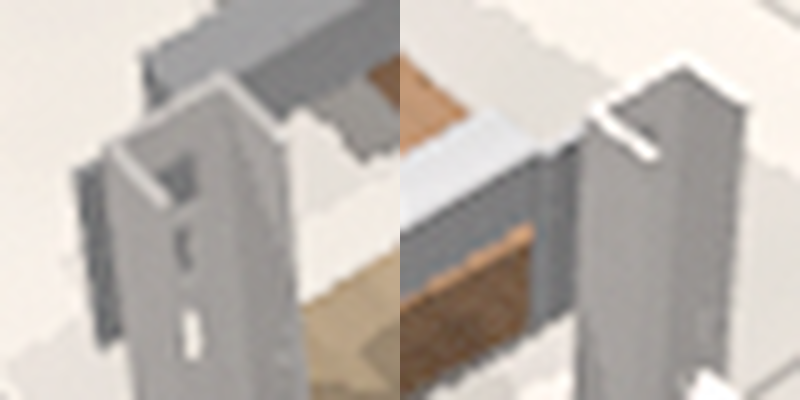

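View pics/z7t.png

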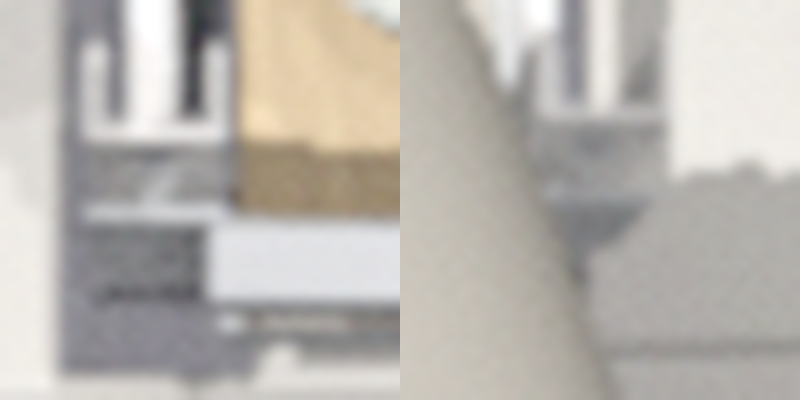

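Run:
```python
from h import *
np.set_printoptions(precision=4,suppress=True)
T=lambda x,y,z,x0,y0: onz(TOP,(x+.5)/10-.5+x0,(y+.5)/10-.5+y0,z)
print("L plate",T(82,212,.189,250,152),"box end",T(209,225,.189,250,152),"R plate",T(250,198,.189,340,155))
print("L upr",T(81,133,.215,250,152),T(231,133,.215,250,152),"R upr",T(265,115,.215,340,155))
```

```text
L plate [0.6372 0.0598 0.189 ] box end [0.6327 0.0251 0.189 ] R plate [ 0.6256 -0.2317  0.189 ]
L upr [0.6532 0.0588 0.215 ] [0.6522 0.0184 0.215 ] R upr [ 0.6427 -0.2322  0.215 ]
```

{"fn": "arm_command", "kwargs": {"motion": [[[-0.005,0.02,0],[0,0,0],0],[[-0.01,0.04,0],[0,0,0],0],[[-0.01,0.05,0],[0,0,0],0],[[-0.01,0.06,0],[0,0,0],0],[[-0.01,0.07,0],[0,0,0],0],[[-0.01,0.075,0],[0,0,0],0],[[-0.01,0.08,0],[0,0,0],0],[[-0.01,0.085,0],[0,0,0],0],[[-0.01,0.09,0],[0,0,0],0],[[-0.01,0.09,0],[0,0,0],0]]}}

```text
time: 19.5
tool_pos: [0.627, -0.0884, 0.1387]
tool_rot: [0.719, 0.695, 0.0, -0.001]
wrist_force: [0.6, 0.5, -4.6]
finger_gap: 0.0211
```

```bash
python3 go.py .634 -.088 .139 -1.9
```

```text
t 19.5 pos [ 0.627 -0.088  0.139] F [ 0.56   0.509 -4.573] M [-0.035 -0.006 -0.019] gap 0.021073350783393015
yaw now -1.9634260627842608 toolz [-0.002  0.002 -1.   ]
shift [ 0.007  0.07  -0.003] turn [-0.002 -0.002 -0.001]
```

{"fn": "arm_command", "kwargs": {"motion": [[[0,0.005,0],[0,0,0],0],[[0,0.01,0],[0,0,0],0],[[0,0.015,0],[0,0,0],0],[[0,0.02,0],[0,0,0],0],[[0,0.025,0],[0,0,0],0],[[0,0.03,0],[0,0,0],0],[[0,0.035,0],[0,0,0],0],[[0,0.04,0],[0,0,0],0],[[0,0.04,0],[0,0,0],0],[[0,0.04,0],[0,0,0],0]]}}

```text
time: 20.75
tool_pos: [0.6296, -0.0886, 0.1383]
tool_rot: [0.719, 0.695, -0.001, -0.002]
wrist_force: [-5.4, -0.3, -3.3]
finger_gap: 0.0205
```

```bash
python3 go.py .634 -.088 .139 -1.9
```

```text
t 20.75 pos [ 0.63  -0.089  0.138] F [-5.378 -0.268 -3.271] M [0.083 1.162 0.053] gap 0.020492258751481578
yaw now -1.9690994548542204 toolz [-0.005  0.002 -1.   ]
shift [ 0.007  0.044 -0.008] turn [-0.005 -0.002 -0.001]
```

{"fn": "arm_command", "kwargs": {"motion": [[[0,0.01,0],[0,0,0],0],[[0,0.02,0],[0,0,0],0],[[0,0.025,0],[0,0,0],0],[[0,0.03,0],[0,0,0],0],[[0,0.035,0],[0,0,0],0],[[0,0.04,0],[0,0,0],0],[[0,0.045,0],[0,0,0],0],[[0,0.045,0],[0,0,0],0],[[0,0.045,0],[0,0,0],0],[[0,0.045,0],[0,0,0],0]]}}

```text
time: 22.0
tool_pos: [0.6314, -0.0886, 0.1379]
tool_rot: [0.719, 0.695, -0.003, -0.004]
wrist_force: [-8.6, -0.1, -0.3]
finger_gap: 0.0204
```

```bash
python3 go.py .634 -.088 .139 -1.9
python3 - <<'E'
from plant import manip; from h import *
for n in ("top","scene"): cv2.imwrite(f"pics/{n}8.png",manip.get_image(n)["img"])
f=lambda a:(255*(np.clip(a.astype(float)/170,0,1)**.6)).astype('uint8')
s=f(cv2.imread("pics/scene8.png"));t=f(cv2.imread("pics/top8.png"))
r=lambda a:cv2.resize(a,(400,400),interpolation=cv2.INTER_LANCZOS4)
cv2.imwrite("pics/z8.png",np.hstack([r(s[265:315,205:255]),r(s[210:260,295:345])]))
cv2.imwrite("pics/z8t.png",np.hstack([r(t[152:192,250:290]),r(t[155:195,340:380])]))
E
```

```text
t 22.0 pos [ 0.631 -0.089  0.138] F [-8.558 -0.135 -0.291] M [0.173 1.778 0.116] gap 0.02039944009848649
yaw now -1.9721946701390638 toolz [-0.01   0.002 -1.   ]
shift [ 0.007  0.025 -0.012] turn [-0.01  -0.002 -0.001]
```

View pics/z8.png

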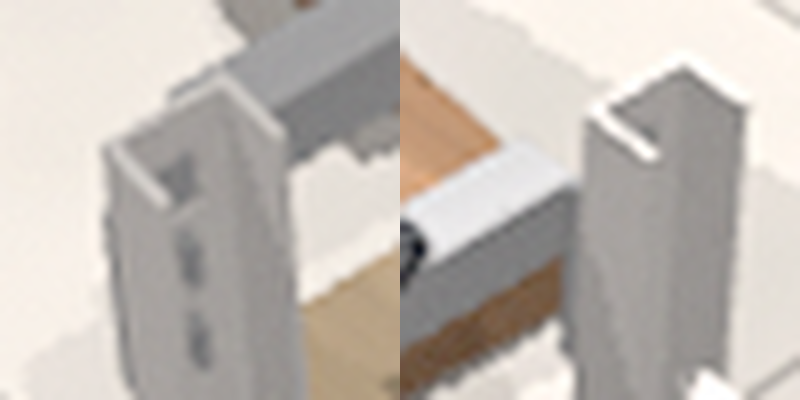

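View pics/z8t.png

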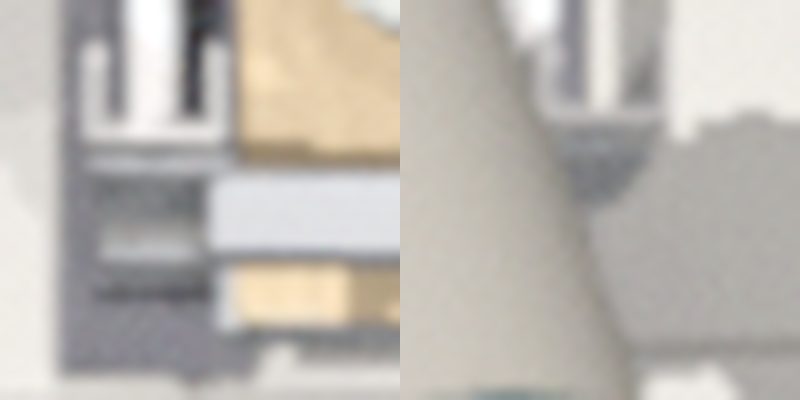

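Run:
```python
from h import *
np.set_printoptions(precision=4,suppress=True)
T=lambda x,y,z,x0,y0: onz(TOP,(x+.5)/10-.5+x0,(y+.5)/10-.5+y0,z)
for nm,rows in(("7",None),("8",None)):
    t=cv2.imread(f"pics/top{nm}.png").astype(int)
    for c in (260,262,264,266,268,270): print(nm,c,t[155:184,c].sum(1)//3)
print("L plate",T(88,160,.189,250,152),"box end",T(211,170,.189,250,152),"R plate",T(260,125,.189,340,155))
print("L upr",T(81,133,.215,250,152),T(231,133,.215,250,152),"R upr",T(265,115,.215,340,155))
```

```text
7 260 [ 62  84 103 101  93  88  90  90  99 117 123  82  59  59  63  65  68  92
 103  65  48  52  54  55  60  54  44  50  62]
7 262 [ 93  88  89  89  90  89  87  90 101 126 132  85  57  66  70  67  69  92
 103  69  52  55  55  55  54  49  40  54  61]
7 264 [169 164 162 162 160 161 162 162 161 160 146  86  53  64  73  80  92 107
 109  70  51  54  56  52  56  50  41  54  63]
7 266 [160 158 158 160 156 152 151 148 140 139 139  87  55  74  89  97  95 110
 118  75  48  48  45  50  54  44  37  53  62]
7 268 [ 49  48  52  54  50  52  48  46  64 113 137  90  70  78  76  72  69  97
 117  74  42  41  45  47  47  40  34  47  57]
7 270 [ 25  45  69  73  75  74  73  73  81 122 136  97  74  76  75  69  70 101
 118  85  66  72  72  73  73  72  65  56  60]
8 260 [ 58  80 104 100  92  90  89  89  98 117 122  82  78  92  63  47  48  55
  59  64  74  80  84  61  57  55  42  54  61]
8 262 [ 90  91  90  89  88  88  88  89 100 127 131  86  83  99  70  50  53  56
  61  67  78  90  95  65  54  47  38  52  65]
8 264 [169 164 162 160 161 162 161 162 161 160 144  89  74  94  70  55  55  55
  58  68  82  99  97  68  54  48  40  54  62]
8 266 [162 160 156 155 150 148 150 148 140 139 138  87  75  97  75  53  51  51
  54  66  82 100 100  69  52  45  35  53  63]
8 268 [ 52  51  47  50  45  46  46  47  68 115 135  93  83 100  76  49  45  43
  49  63  76  90  93  63  48  41  33  47  57]
8 270 [ 24  50  70  75  76  72  74  74  83 119 138  96  85  97  75  62  65  67
  68  78  85  78  65  54  45  39  36  51  61]
L plate [0.6517 0.0578 0.189 ] box end [0.6481 0.0242 0.189 ] R plate [ 0.6458 -0.2353  0.189 ]
L upr [0.6532 0.0588 0.215 ] [0.6522 0.0184 0.215 ] R upr [ 0.6427 -0.2322  0.215 ]
```

{"fn": "arm_command", "kwargs": {"motion": [[[0,0.01,0],[-0.003,0,0],0],[[0,0.015,0],[-0.005,0,0],0],[[0,0.02,0],[-0.008,0,0],0],[[0,0.025,0],[-0.01,0,0],0],[[0,0.03,0],[-0.01,0,0],0],[[0,0.035,0],[-0.01,0,0],0],[[0,0.04,0],[-0.01,0,0],0],[[0,0.045,0],[-0.01,0,0],0],[[0,0.05,0],[-0.01,0,0],0],[[0,0.05,0],[-0.01,0,0],0]]}}

```text
time: 23.35
tool_pos: [0.632, -0.0887, 0.1373]
tool_rot: [0.719, 0.695, -0.003, -0.003]
wrist_force: [-11.7, 0.1, 2.2]
finger_gap: 0.0205
```

```bash
python3 go.py .634 -.088 .139 -1.9
```

```text
t 23.35 pos [ 0.632 -0.089  0.137] F [-11.692   0.092   2.213] M [0.18  2.467 0.179] gap 0.020519291052383246
yaw now -1.9605190623491788 toolz [-0.008  0.001 -1.   ]
shift [ 0.008  0.019 -0.017] turn [-0.008 -0.001 -0.001]
```

{"fn": "arm_command", "kwargs": {"motion": [[[0,0.02,-0.01],[-0.008,0,0],0],[[0,0.03,-0.015],[-0.01,0,0],0],[[0,0.04,-0.02],[-0.015,0,0],0],[[0,0.05,-0.02],[-0.02,0,0],0],[[0,0.06,-0.02],[-0.02,0,0],0],[[0,0.07,-0.02],[-0.02,0,0],0],[[0,0.075,-0.02],[-0.02,0,0],0],[[0,0.08,-0.02],[-0.02,0,0],0],[[0,0.08,-0.02],[-0.02,0,0],0],[[0,0.08,-0.02],[-0.02,0,0],0]]}}

```text
time: 24.6
tool_pos: [0.6323, -0.0888, 0.1373]
tool_rot: [0.719, 0.695, -0.001, -0.001]
wrist_force: [-15.9, 1.2, -0.1]
finger_gap: 0.0206
```

```bash
python3 go.py .634 -.088 .139 -1.9
python3 - <<'E'
from plant import manip; from h import *
for n in ("top","scene"): cv2.imwrite(f"pics/{n}9.png",manip.get_image(n)["img"])
f=lambda a:(255*(np.clip(a.astype(float)/170,0,1)**.6)).astype('uint8')
s=f(cv2.imread("pics/scene9.png"));t=f(cv2.imread("pics/top9.png"))
r=lambda a:cv2.resize(a,(400,400),interpolation=cv2.INTER_LANCZOS4)
cv2.imwrite("pics/z9.png",np.hstack([r(s[265:315,205:255]),r(t[152:192,250:290])]))
t=cv2.imread("pics/top9.png").astype(int)
for c in (260,262,268): print(c,t[155:184,c].sum(1)//3)
E
```

```text
t 24.6 pos [ 0.632 -0.089  0.137] F [-15.918   1.228  -0.147] M [0.28  3.572 0.139] gap 0.020586367322705818
yaw now -1.949226757783705 toolz [-0.003  0.001 -1.   ]
shift [ 0.009  0.017 -0.017] turn [-0.003 -0.    -0.001]
260 [ 58  81 103 103  92  90  90  90  99 117 122  84  79  90  60  47  50  53
  59  66  74  81  80  61  56  52  42  54  61]
262 [ 93  89  89  87  89  89  88  91 100 127 133  85  82  96  62  49  55  56
  62  72  76  92  93  67  52  44  41  54  61]
268 [ 53  51  50  50  45  46  44  46  67 114 135  91  86 102  76  50  43  45
  53  68  78  91  95  67  48  37  32  46  59]
```

View pics/z9.png

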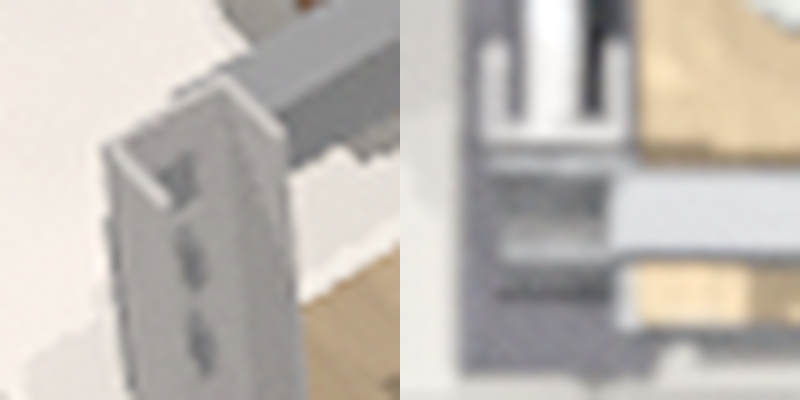

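TCP x has stopped at 0.632 under 16 N, 13–14 mm past picture 7 and well beyond the miss stop. The tabs also show dark in the right upright's slots at (229,297) and (229,307), so they are in. Next I'll push down while holding light forward pressure.

{"fn": "arm_command", "kwargs": {"motion": [[[0,0.04,0.01],[-0.003,0,0],0],[[0,0.04,0.02],[-0.005,0,0],0],[[0,0.04,0.03],[-0.005,0,0],0],[[0,0.04,0.04],[-0.005,0,0],0],[[0,0.04,0.05],[-0.005,0,0],0],[[0,0.04,0.06],[-0.005,0,0],0],[[0,0.04,0.07],[-0.005,0,0],0],[[0,0.04,0.08],[-0.005,0,0],0],[[0,0.03,0.08],[-0.005,0,0],0],[[0,0.03,0.08],[-0.005,0,0],0]]}}

```text
time: 25.95
tool_pos: [0.6321, -0.089, 0.1286]
tool_rot: [0.719, 0.695, -0.002, -0.002]
wrist_force: [-9.2, -0.4, -1.4]
finger_gap: 0.0205
```

```bash
python3 go.py .632 -.088 .128 -1.9
```

```text
t 25.95 pos [ 0.632 -0.089  0.129] F [-9.192 -0.427 -1.436] M [0.061 1.853 0.062] gap 0.02053765842045319
yaw now -1.943205712935305 toolz [-0.004  0.    -1.   ]
shift [ 0.01  -0.001  0.006] turn [-0.004 -0.    -0.001]
```

{"fn": "arm_command", "kwargs": {"motion": [[[0,0.02,0.01],[0,0,0],0],[[0,0.02,0.02],[0,0,0],0],[[0,0.02,0.03],[0,0,0],0],[[0,0.02,0.035],[0,0,0],0],[[0,0.02,0.04],[0,0,0],0],[[0,0.02,0.045],[0,0,0],0],[[0,0.02,0.05],[0,0,0],0],[[0,0.02,0.055],[0,0,0],0],[[0,0.02,0.06],[0,0,0],0],[[0,0.02,0.06],[0,0,0],0]]}}

```text
time: 27.2
tool_pos: [0.6321, -0.0891, 0.1267]
tool_rot: [0.719, 0.695, -0.003, -0.002]
wrist_force: [-16.8, 0.4, 25.4]
finger_gap: 0.0205
```

```bash
python3 go.py .632 -.088 .128 -1.9
python3 - <<'E'
from plant import manip; from h import *
for n in ("top","scene"): cv2.imwrite(f"pics/{n}10.png",manip.get_image(n)["img"])
f=lambda a:(255*(np.clip(a.astype(float)/170,0,1)**.6)).astype('uint8')
s=f(cv2.imread("pics/scene10.png"));t=f(cv2.imread("pics/top10.png"))
r=lambda a:cv2.resize(a,(400,400),interpolation=cv2.INTER_LANCZOS4)
cv2.imwrite("pics/z10.png",np.hstack([r(s[265:315,205:255]),r(t[152:192,250:290])]))
t=cv2.imread("pics/top10.png").astype(int)
for c in (260,262,268): print(c,t[155:184,c].sum(1)//3)
E
```

```text
t 27.2 pos [ 0.632 -0.089  0.127] F [-16.794   0.406  25.375] M [0.31  3.359 0.161] gap 0.020494695154932293
yaw now -1.953472106528357 toolz [-0.007 -0.001 -1.   ]
shift [ 0.011 -0.002 -0.013] turn [-0.007  0.001 -0.001]
260 [ 64  83 102 101  93  88  91  91  99 117 123  81  61  81  93  62  51  54
  56  61  72  82  84  64  60  51  42  52  64]
262 [ 92  91  88  88  90  88  88  91 100 128 134  81  62  86  98  65  53  54
  54  62  78  91  96  68  50  47  39  53  64]
268 [ 52  51  52  53  48  46  46  44  67 114 135  91  72  90  94  66  49  47
  43  56  75  90  96  64  48  40  31  47  58]
```

View pics/z10.png

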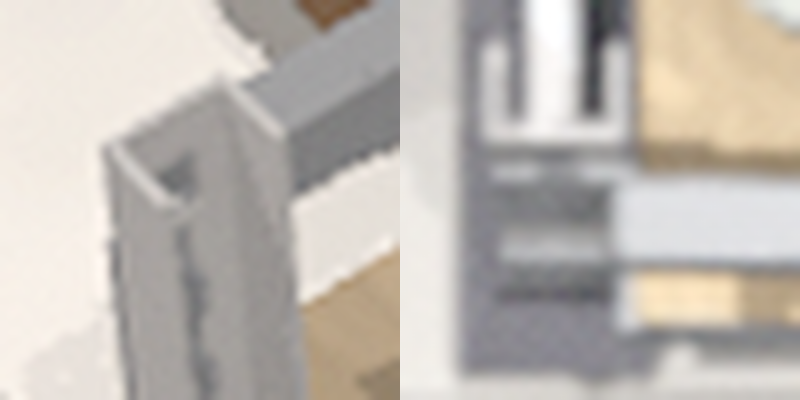

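The top view shows a dark notch about 4 px wide at (265,169) in the left plate's top edge, which looks like the left tongue out over it. The downward push is blocked at about 30 N net. Next is the right side.

Run:
```python
from h import *
f=lambda a:(255*(np.clip(a.astype(float)/130,0,1)**.7)).astype('uint8')
r=lambda a:cv2.resize(a,(400,400),interpolation=cv2.INTER_LANCZOS4)
o=[]
for n in (9,10):
    t=f(cv2.imread(f"pics/top{n}.png")); o.append(np.hstack([r(t[158:178,255:275]),r(t[155:175,350:370])]))
cv2.imwrite("pics/z10b.png",cv2.resize(np.vstack(o),(600,600)))
```

```text
(no output)
```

View pics/z10b.png

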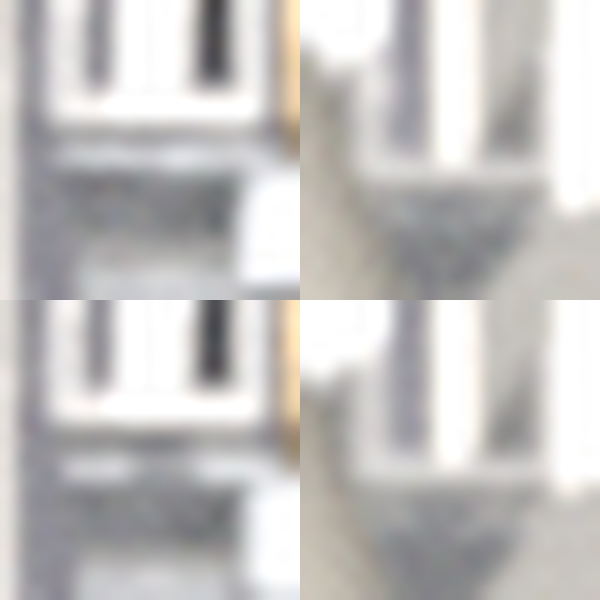

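{"fn": "arm_command", "kwargs": {"motion": [[[0,0.01,0.02],[0,0.005,0],0],[[0,0.01,0.04],[0,0.01,0],0],[[0,0.01,0.055],[0,0.015,0],0],[[0,0.01,0.065],[0,0.02,0],0],[[0,0.01,0.065],[0,0.02,0],0],[[0,0.01,0.065],[0,0.02,0],0],[[0,0.01,0.065],[0,0.02,0],0],[[0,0,0.03],[0,0,0],0],[[0,0,0.01],[0,0,0],0],[[0,0,0],[0,0,0],0]]}}

```text
time: 28.55
tool_pos: [0.6319, -0.0888, 0.1272]
tool_rot: [0.719, 0.695, -0.003, -0.002]
wrist_force: [-4.9, 0.6, -4.5]
finger_gap: 0.0209
```

```bash
python3 go.py .632 -.088 .128 -1.9
```

```text
t 28.55 pos [ 0.632 -0.089  0.127] F [-4.926  0.586 -4.458] M [0.287 0.802 0.079] gap 0.02087710694842824
yaw now -1.9472361571129457 toolz [-0.007 -0.001 -1.   ]
shift [ 0.008  0.001 -0.009] turn [-0.007  0.001 -0.001]
```

{"fn": "arm_command", "kwargs": {"motion": [[[0,0,-0.01],[0,0,0],0],[[0,0,-0.02],[0,0,0],0],[[0,0,-0.03],[0,0,0],0],[[0,0,-0.035],[0,0,0],0],[[0,0,-0.04],[0,0,0],0],[[0,0,-0.04],[0,0,0],0],[[0,0,-0.04],[0,0,0],0],[[0,0,-0.04],[0,0,0],0],[[0,0,-0.04],[0,0,0],0],[[0,0,-0.04],[0,0,0],0]]}}

```text
time: 29.8
tool_pos: [0.6314, -0.0887, 0.1294]
tool_rot: [0.719, 0.695, -0.003, -0.003]
wrist_force: [2.9, 0.1, -26.2]
finger_gap: 0.0208
```

```bash
python3 go.py .632 -.088 .128 -1.9
```

```text
t 29.8 pos [ 0.631 -0.089  0.129] F [  2.948   0.085 -26.154] M [ 0.197 -0.534 -0.034] gap 0.020849160518446746
yaw now -1.9383779606797817 toolz [-0.009 -0.001 -1.   ]
shift [0.007 0.006 0.014] turn [-0.008  0.001 -0.001]
```

A 21 N upward tug is resisted, with Mx staying near zero. If only one end were locked it would read about 2.7 N·m, so both ends hold. I'll settle back and open the gripper.

{"fn": "arm_command", "kwargs": {"motion": [[[0,0,0.01],[0,0,0],0],[[0,0,0.02],[0,0,0],0],[[0,0,0.02],[0,0,0],0],[[0,0,0.02],[0,0,0],10],[[0,0,0.02],[0,0,0],30],[[0,0,0.02],[0,0,0],50],[[0,0,0.02],[0,0,0],100],[[0,0,0.02],[0,0,0],100],[[0,0,0.02],[0,0,0],100],[[0,0,0.02],[0,0,0],100]]}}

```text
time: 31.05
tool_pos: [0.6315, -0.0887, 0.1275]
tool_rot: [0.719, 0.695, -0.003, -0.003]
wrist_force: [0.1, -0.5, 1.0]
finger_gap: 0.0852
```

{"fn": "arm_command", "kwargs": {"motion": [[[0,0,-0.05],[0,0,0],100],[[0,0,-0.1],[0,0,0],100],[[0,0,-0.2],[0,0,0],100],[[0,0,-0.3],[0,0,0],100],[[0,0,-0.4],[0,0,0],100],[[0,0,-0.55],[0,0,0],100],[[0,0,-0.7],[0,0,0],100],[[0,0,-0.85],[0,0,0],100],[[0,0,-0.95],[0,0,0],100],[[0,0,-1],[0,0,0],100]]}}

```text
time: 32.3
tool_pos: [0.6326, -0.0887, 0.2283]
tool_rot: [0.719, 0.695, -0.003, -0.002]
wrist_force: [0.2, 0.3, 0.7]
finger_gap: 0.0857
```

{"fn": "arm_command", "kwargs": {"motion": [[[0,-0.1,0],[0,0,0],100],[[0.1,-0.2,0],[0,0,0],100],[[0.2,-0.3,0],[0,0,0],100],[[0.3,-0.4,0],[0,0,0],100],[[0.4,-0.5,0],[0,0,0],100],[[0.6,-0.6,0],[0,0,0],100],[[0.7,-0.7,0],[0,0,0],100],[[0.8,-0.8,0],[0,0,0],100],[[0.9,-0.9,0],[0,0,0],100],[[1,-1,0],[0,0,0],100]]}}

```text
time: 33.55
tool_pos: [0.5354, 0.0151, 0.229]
tool_rot: [0.719, 0.695, -0.003, -0.002]
wrist_force: [-1.5, -0.0, -0.3]
finger_gap: 0.0855
```

```bash
python3 go.py .632 -.088 .128 -1.9
python3 - <<'E'
from plant import manip; from h import *
for n in ("top","scene"): cv2.imwrite(f"pics/{n}11.png",manip.get_image(n)["img"])
f=lambda a:(255*(np.clip(a.astype(float)/130,0,1)**.7)).astype('uint8')
r=lambda a:cv2.resize(a,(400,400),interpolation=cv2.INTER_LANCZOS4)
t=f(cv2.imread(f"pics/top11.png")); s=f(cv2.imread("pics/scene11.png"))
cv2.imwrite("pics/z11.png",np.hstack([r(t[158:178,255:275]),r(t[155:175,345:365])]))
cv2.imwrite("pics/t11.png",cv2.resize(t[100:240,220:400],(800,622),interpolation=cv2.INTER_CUBIC)[:600])
E
```

```text
t 33.55 pos [0.535 0.015 0.229] F [-1.461 -0.026 -0.319] M [-0.019 -0.014 -0.021] gap 0.08551453467991504
yaw now -1.962450326659054 toolz [-0.008 -0.001 -1.   ]
shift [-0.996  1.008  1.003] turn [-0.007  0.001 -0.001]
```

View pics/z11.png

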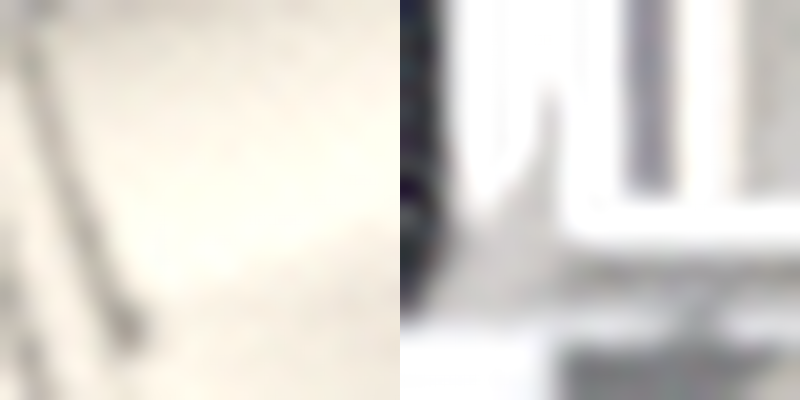

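View pics/t11.png

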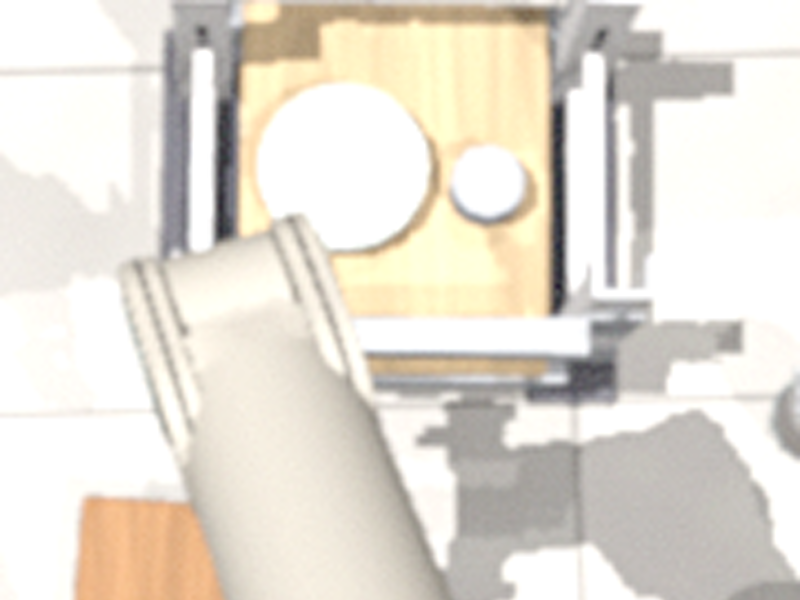

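View pics/scene11.png

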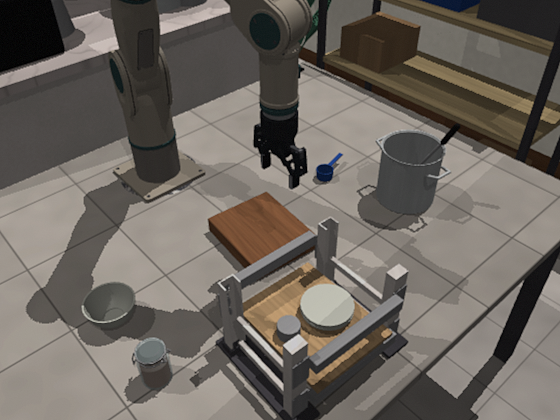

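Run:
```python
from h import *
t=cv2.imread("pics/top11.png")
f=lambda a:(255*(np.clip(a.astype(float)/150,0,1)**.8)).astype('uint8')
cv2.imwrite("pics/z11b.png",cv2.resize(f(t[158:180,345:377]),(800,550),interpolation=cv2.INTER_LANCZOS4))
g=t.astype(int).sum(2)//3
for r in range(166,174): print(r,g[r,350:374])
```

```text
166 [ 97  96 100 119 144 151 149 147 147 150 150 149 148 147 147 148 152 150
 148 148 147 147 147 146]
167 [ 97  94  92  91  95  99 100 100 101 101 101 100 100  99  98  97 108 132
 145 146 146 147 147 147]
168 [ 97  94  87  76  69  65  68  70  70  69  69  70  67  68  64  68  89 127
 146 147 148 147 146 148]
169 [ 93  88  83  75  73  73  74  77  73  74  71  69  75  74  75  78  96 130
 147 149 148 148 146 148]
170 [ 97  96  96  93  95  96  95  90  83  73  71  84  92  94  94  88  97 131
 147 148 147 147 147 147]
171 [113 117 110 105 106 109 103  97  82  68  71  88 104 103 105  95  98 128
 139 135 135 136 134 133]
172 [134 128 104  76  67  71  69  66  57  54  53  60  66  69  81  85  93 115
 113 101  98  97  98  99]
173 [132 126  97  56  44  45  46  48  49  48  47  47  53  66  78  85  88  93
  90  86  85  84  85  85]
```

View pics/z11b.png

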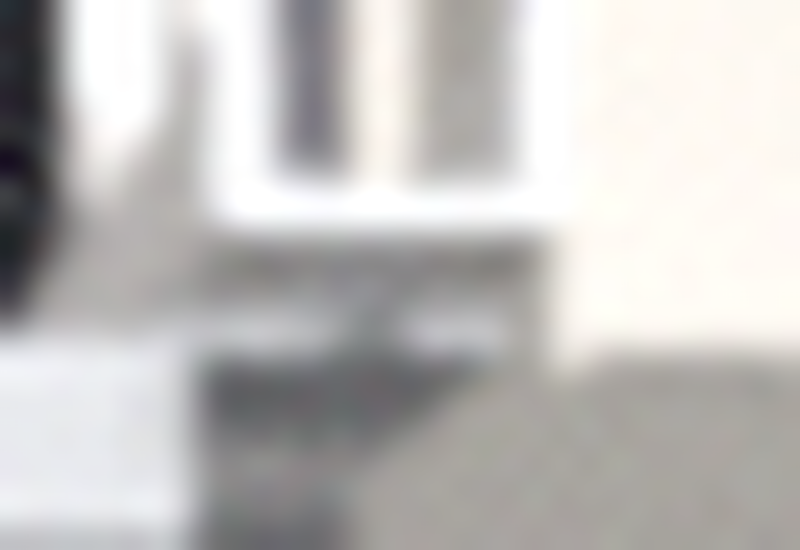

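The right plate's top edge shows the same notch at columns 358–361, rows 170–171. The left side is hidden by the arm, so I'll pull back and check it too.

{"fn": "arm_command", "kwargs": {"motion": [[[0.1,-0.05,0],[0,0,0],100],[[0.2,-0.1,0],[0,0,0],100],[[0.3,-0.15,0],[0,0,0],100],[[0.4,-0.2,0],[0,0,0],100],[[0.5,-0.3,0],[0,0,0],100],[[0.6,-0.4,0],[0,0,0],100],[[0.7,-0.5,0],[0,0,0],100],[[0.8,-0.6,0],[0,0,0],100],[[0.9,-0.7,0],[0,0,0],100],[[1,-0.8,0],[0,0,0],100]]}}

```text
time: 34.9
tool_pos: [0.4575, 0.1194, 0.2298]
tool_rot: [0.718, 0.696, -0.003, -0.003]
wrist_force: [-0.0, 0.1, -0.4]
finger_gap: 0.0858
```

Run:
```python
from plant import manip; from h import *
t=manip.get_image("top")["img"]; cv2.imwrite("pics/top12.png",t)
g=t.astype(int).sum(2)//3
for r in range(166,172): print(r,g[r,255:276])
for r in range(168,172): print(r,g[r,350:368])
s=manip.observe(); print(s["wrist_force"],np.abs(s["joint_vel"]).max())
```

```text
166 [100  65  55  73  87  90  92  94  96  97  96  96  98 100 102 101  92  72
  57  59  66]
167 [103  67  56  57  67  68  67  65  65  59  61  64  65  69  69  68  68  60
  54  50  54]
168 [103  69  57  60  73  78  77  74  76  74  73  75  77  78  75  76  73  62
  52  51  58]
169 [103  69  56  68  88 100 101  99  95  92  91  93  93  94  96  93  91  82
  66  56  58]
170 [103  71  57  71  93 107 109 108 102 100 100  99 101 105 106 106 107 105
  91  83  83]
171 [104  68  56  57  66  69  67  69  67  66  66  66  68  68  65  71  89 112
 118 117 117]
168 [ 97  94  84  74  67  67  69  68  69  69  69  67  68  67  64  68  91 128]
169 [ 93  91  83  79  73  70  74  77  74  71  71  71  73  73  75  77  95 129]
170 [ 95  96  94  94  94  95  92  91  81  72  72  82  91  93  94  90  97 130]
171 [113 117 111 104 104 110 105  96  79  66  71  89 102 105 103  95  98 127]
[-0.78983397  1.47063137  0.08197299] 0.04461150664583883
```

View pics/top12.png

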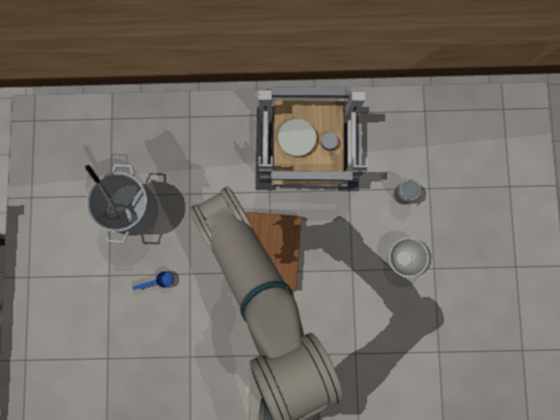

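Run:
```python
from h import *
f=lambda a:(255*(np.clip(a.astype(float)/130,0,1)**.8)).astype('uint8')
o=[]
for n in (9,10,12):
    t=cv2.imread(f"pics/top{n}.png"); g=t.astype(int).sum(2)//3
    print(n); 
    for r in range(164,172): print(r,g[r,257:274])
    o.append(cv2.resize(f(t[156:178,252:280]),(260,205),interpolation=cv2.INTER_NEAREST))
s=[cv2.resize(f(cv2.imread(f"pics/{n}.png")[205:265,300:350]),(390,390),interpolation=cv2.INTER_CUBIC) for n in ("scene10","scene11")]
cv2.imwrite("pics/z12.png",np.vstack([np.hstack(o),np.hstack(s)]))
```

```text
9
164 [ 68 101 120 117 109 127 151 162 151 139 125 114 113 119 129 105  77]
165 [ 63  93 116 122 123 133 142 145 141 137 137 135 137 137 130  96  72]
166 [55 70 81 84 83 85 89 86 87 87 89 91 95 97 90 72 56]
167 [56 61 74 79 79 82 78 75 76 83 86 86 86 88 88 76 64]
168 [ 59  68  82  90  94  96  96  94  97 107 109 102  97  97 101  97  84]
169 [ 58  59  60  60  63  62  64  68  73  80  80  76  73  74  92 109 111]
170 [ 59  56  50  47  45  49  48  53  56  55  53  50  45  57  95 123 135]
171 [ 56  58  55  50  52  55  54  54  51  51  48  43  42  57 105 132 140]
10
164 [ 66 101 122 117 111 128 152 160 151 139 125 114 113 120 128 105  76]
165 [ 64  93 117 123 122 134 144 146 141 139 139 135 136 138 128  97  71]
166 [58 69 78 81 81 81 87 87 86 86 87 91 92 93 88 71 57]
167 [58 59 60 61 60 62 58 53 51 53 62 72 76 74 73 63 54]
168 [59 63 73 81 82 86 79 67 64 67 76 90 97 97 95 87 73]
169 [ 60  60  81  93  94  98  86  71  66  69  76  94 107 107 109 110  98]
170 [ 59  59  62  62  64  65  63  58  58  59  60  66  70  71  89 113 120]
171 [ 57  56  53  51  48  53  53  58  53  52  51  49  46  52  92 124 137]
12
164 [ 67 105 127 124 119 132 155 163 153 144 131 122 122 127 136 110  79]
165 [ 64  98 122 131 132 140 152 153 150 148 147 147 149 146 138 103  70]
166 [ 55  73  87  90  92  94  96  97  96  96  98 100 102 101  92  72  57]
167 [56 57 67 68 67 65 65 59 61 64 65 69 69 68 68 60 54]
168 [57 60 73 78 77 74 76 74 73 75 77 78 75 76 73 62 52]
169 [ 56  68  88 100 101  99  95  92  91  93  93  94  96  93  91  82  66]
170 [ 57  71  93 107 109 108 102 100 100  99 101 105 106 106 107 105  91]
171 [ 56  57  66  69  67  69  67  66  66  66  68  68  65  71  89 112 118]
```

View pics/z12.png

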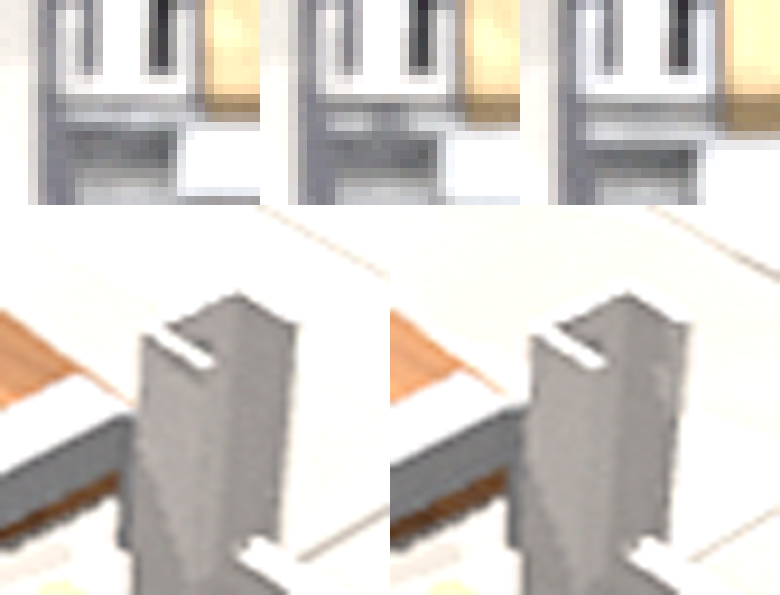

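After release the left plate's top edge is uniformly bright at rows 169–170, columns 259–271. The notch seen at pic 10 is gone, so the left lock is in doubt, while the right notch is still clear. I'll press down gently on the left end of the box with shut fingers and look again.

{"fn": "arm_command", "kwargs": {"motion": [[[-0.05,0.1,0],[0,0,0],0],[[-0.1,0.2,0],[0,0,0],0],[[-0.15,0.3,0],[0,0,0],0],[[-0.2,0.4,0],[0,0,0],0],[[-0.3,0.5,0],[0,0,0],0],[[-0.35,0.6,0],[0,0,0],0],[[-0.4,0.7,0],[0,0,0],0],[[-0.5,0.8,0],[0,0,0],0],[[-0.55,0.9,0],[0,0,0],0],[[-0.6,1,0],[0,0,0],0]]}}

```text
time: 36.2
tool_pos: [0.5548, 0.0578, 0.2289]
tool_rot: [0.717, 0.697, -0.003, -0.004]
wrist_force: [0.2, 0.1, 0.2]
finger_gap: 0.0002
```

```bash
python3 go.py .635 .006 .155 -1.9
```

```text
t 36.2 pos [0.555 0.058 0.229] F [0.245 0.06  0.223] M [-0.012 -0.033 -0.018] gap 0.0001813126386590277
yaw now -1.6893638527870858 toolz [-0.009  0.001 -1.   ]
shift [-0.494  0.823  0.731] turn [-0.009 -0.     0.004]
```

{"fn": "arm_command", "kwargs": {"motion": [[[-0.1,0.15,0],[0,0,0],0],[[-0.2,0.3,0],[-0.003,0,0],0],[[-0.3,0.45,0],[-0.006,0,0],0],[[-0.4,0.6,0],[-0.009,0,0],0],[[-0.45,0.75,0],[-0.009,0,0],0],[[-0.49,0.82,0.1],[-0.009,0,0],0],[[-0.49,0.82,0.25],[-0.009,0,0],0],[[-0.49,0.82,0.4],[-0.009,0,0],0],[[-0.49,0.82,0.55],[-0.009,0,0],0],[[-0.49,0.82,0.63],[-0.009,0,0],0]]}}

```text
time: 37.45
tool_pos: [0.6338, 0.0066, 0.1637]
tool_rot: [0.717, 0.697, -0.001, -0.001]
wrist_force: [-0.5, 0.7, 0.7]
finger_gap: -0.0002
```

```bash
python3 go.py .635 .006 .149 -1.9;python3 - <<'E'
from plant import manip; from h import *
cv2.imwrite("pics/scene13.png",manip.get_image("scene")["img"])
f=lambda a:(255*(np.clip(a.astype(float)/170,0,1)**.7)).astype('uint8')
cv2.imwrite("pics/z13.png",cv2.resize(f(cv2.imread("pics/scene13.png")[170:290,210:370]),(800,600),interpolation=cv2.INTER_CUBIC))
E
```

```text
t 37.45 pos [0.634 0.007 0.164] F [-0.46   0.689  0.688] M [ 0.018 -0.014  0.007] gap -0.0001724082353972091
yaw now -1.6576160294745415 toolz [-0.002  0.    -1.   ]
shift [-0.006  0.012  0.147] turn [-0.002 -0.     0.004]
```

View pics/z13.png

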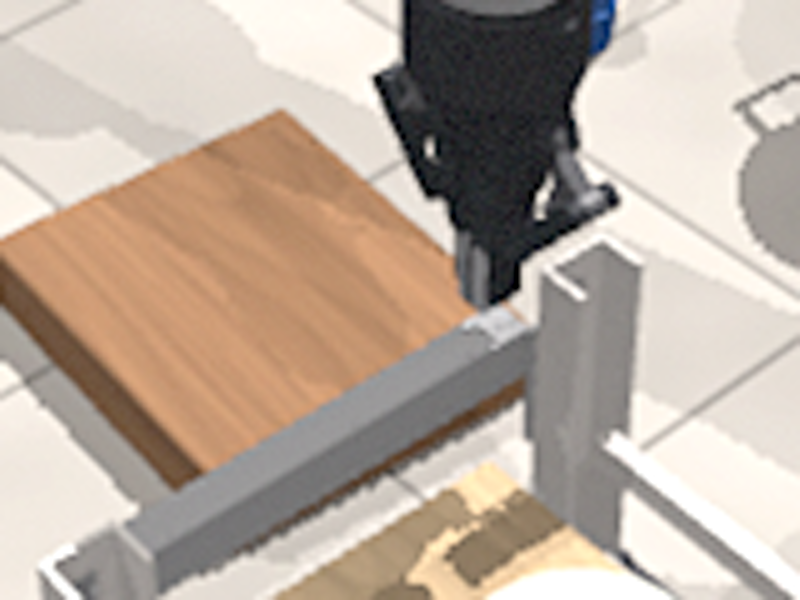

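The shut tips hover over the box's left end at (485,300) in the crop, just above the top face. Pressing down slowly.

{"fn": "arm_command", "kwargs": {"motion": [[[0,0,0.05],[0,0,0],0],[[0,0,0.1],[0,0,0],0],[[0,0,0.12],[0,0,0],0],[[0,0,0.135],[0,0,0],0],[[0,0,0.145],[0,0,0],0],[[0,0,0.155],[0,0,0],0],[[0,0,0.16],[0,0,0],0],[[0,0,0.165],[0,0,0],0],[[0,0,0.17],[0,0,0],0],[[0,0,0.17],[0,0,0],0]]}}

```text
time: 38.75
tool_pos: [0.6335, 0.0065, 0.146]
tool_rot: [0.717, 0.697, -0.001, -0.001]
wrist_force: [0.0, -0.3, 0.2]
finger_gap: 0.0002
```

```bash
python3 go.py .635 .006 .149 -1.9
```

```text
t 38.75 pos [0.633 0.006 0.146] F [ 0.009 -0.321  0.191] M [-0.013  0.033  0.068] gap 0.0002176409751666865
yaw now -1.6642592112675663 toolz [-0.003  0.    -1.   ]
shift [-0.004  0.015 -0.03 ] turn [-0.003 -0.     0.004]
```

{"fn": "arm_command", "kwargs": {"motion": [[[0,0,0.01],[0,0,0],0],[[0,0,0.02],[0,0,0],0],[[0,0,0.03],[0,0,0],0],[[0,0,0.035],[0,0,0],0],[[0,0,0.04],[0,0,0],0],[[0,0,0.045],[0,0,0],0],[[0,0,0.05],[0,0,0],0],[[0,0,0.055],[0,0,0],0],[[0,0,0.06],[0,0,0],0],[[0,0,0.06],[0,0,0],0]]}}

```text
time: 40.0
tool_pos: [0.6342, 0.0068, 0.1443]
tool_rot: [0.717, 0.697, -0.0, 0.0]
wrist_force: [-7.3, -0.1, 23.3]
finger_gap: 0.0002
```

```bash
python3 go.py .635 .006 .149 -1.9
```

```text
t 40.0 pos [0.634 0.007 0.144] F [-7.294 -0.135 23.305] M [-0.156  1.597 -0.046] gap 0.00024396126223273732
yaw now -1.6753513999124918 toolz [ 0. -0. -1.]
shift [-0.007  0.009 -0.047] turn [0.    0.    0.004]
```

Contact came at 23 N with no give, so the left end sits on its slot edges. Retreating to look again.

{"fn": "arm_command", "kwargs": {"motion": [[[0,0,-0.05],[0,0,0],0],[[0,0,-0.15],[0,0,0],0],[[0,0,-0.3],[0,0,0],0],[[0,0,-0.45],[0,0,0],0],[[0,0,-0.6],[0,0,0],0],[[0,0,-0.75],[0,0,0],0],[[0,0,-0.85],[0,0,0],0],[[0,0,-0.9],[0,0,0],0],[[0,-0.3,-0.9],[0,0,0],0],[[0,-0.6,-0.9],[0,0,0],0]]}}

```text
time: 41.25
tool_pos: [0.5731, 0.0086, 0.2338]
tool_rot: [0.717, 0.697, -0.0, -0.0]
wrist_force: [0.0, 0.0, -1.1]
finger_gap: 0.0001
```

{"fn": "arm_command", "kwargs": {"motion": [[[0,-0.1,0],[0,0,0],50],[[0,-0.2,0],[0,0,0],50],[[0,-0.3,0],[0,0,0],50],[[0,-0.4,0],[0,0,0],50],[[0,-0.5,0],[0,0,0],50],[[0,-0.6,0],[0,0,0],50],[[0,-0.7,0],[0,0,0],50],[[0,-0.8,0],[0,0,0],50],[[0,-0.9,0],[0,0,0],50],[[0,-1,0],[0,0,0],50]]}}

```text
time: 42.5
tool_pos: [0.4725, 0.0115, 0.2339]
tool_rot: [0.717, 0.697, -0.0, -0.0]
wrist_force: [1.1, 0.1, 0.4]
finger_gap: 0.0426
```

Run:
```python
from plant import manip; from h import *
t=manip.get_image("top")["img"]; cv2.imwrite("pics/top14.png",t)
cv2.imwrite("pics/scene14.png",manip.get_image("scene")["img"])
g=t.astype(int).sum(2)//3
for r in range(164,172): print(r,g[r,257:274])
for r in range(168,172): print(r,g[r,350:368])
s=manip.observe(); print(s["time"],s["tool_pos"],s["wrist_force"])
f=lambda a:(255*(np.clip(a.astype(float)/130,0,1)**.8)).astype('uint8')
cv2.imwrite("pics/z14.png",np.hstack([cv2.resize(f(t[152:182,250:280]),(400,400),interpolation=cv2.INTER_NEAREST),cv2.resize(f(t[152:182,345:375]),(400,400),interpolation=cv2.INTER_NEAREST)]))
```

```text
164 [ 67 105 128 123 116 132 154 163 153 143 132 122 120 127 136 110  76]
165 [ 63  96 122 131 132 141 151 153 151 147 147 146 147 145 139 103  71]
166 [ 57  69  85  93  91  94  95  97  96  95  97  99 100 100  94  72  56]
167 [54 61 67 69 68 66 62 62 61 61 66 68 70 67 69 58 51]
168 [57 60 74 77 77 77 76 75 73 74 77 78 75 75 72 61 54]
169 [ 57  67  89  98 101  98  97  92  91  90  92  96  96  94  91  83  66]
170 [ 56  70  94 106 108 106 104  99  99  99 101 105 107 105 105 104  91]
171 [ 55  57  65  68  70  69  66  67  64  63  68  67  64  69  89 111 117]
168 [ 95  93  85  76  68  65  68  69  66  70  68  67  67  66  65  69  88 127]
169 [ 94  89  82  77  73  71  74  77  75  73  69  71  71  73  74  75  95 129]
170 [ 96  95  94  95  92  95  92  89  83  71  72  81  93  94  95  89  96 129]
171 [112 116 109 104 103 109 104  94  79  65  67  89 101 102 102  96  98 128]
42.6 [0.47190309 0.01143996 0.23392119] [ 0.55206995 -0.16735356  0.74897936]
```

View pics/z14.png

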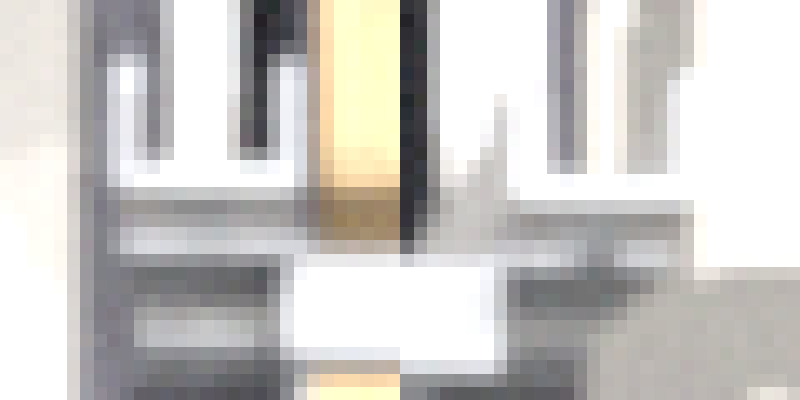

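View pics/scene14.png

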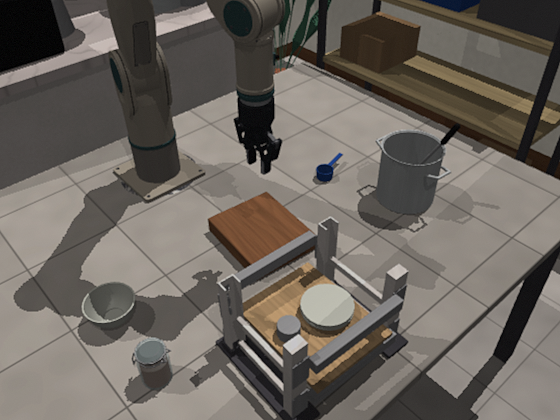

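Run:
```python
from h import *
np.set_printoptions(precision=4,suppress=True)
for n in (9,10,11,12,14):
    g=cv2.imread(f"pics/top{n}.png").astype(int).sum(2)//3
    print(n,"L c260",g[162:174,260],"L c270",g[162:174,270],"R c355",g[162:176,355],"c363",g[162:176,363])
for nm,u,vf,vp in(("L",260,164.6,169.6),("R",363,165.7,170.6)):
    print(nm,"face",onz(TOP,u,vf,.215),"plate",onz(TOP,u,vp,.177))
print("L in pic10",onz(TOP,260,168.6,.177),"pic9",onz(TOP,260,167.7,.1873))
# slopes of box top front/back edges in 14
g=cv2.imread("pics/top14.png").astype(int).sum(2)//3
for c in (275,285,300,315,330,345,348): print(c,g[166:186,c])
```

```text
9 L c260 [ 90  99 117 122  84  79  90  60  47  50  53  59] L c270 [ 71  84 119 137  97  88  97  74  57  57  65  71] R c355 [ 92  90  93 102 101  79  69  65  61  59  63  66  67  70] c363 [67 58 62 81 96 79 68 61 55 55 68 80 87 89]
10 L c260 [ 91  99 117 123  81  61  81  93  62  51  54  56] L c270 [ 72  85 120 138  93  74  97 107  71  52  55  56] R c355 [ 91  91  94 103 101  80  71  67  63  58  58  61  65  66] c363 [65 58 59 79 97 80 71 71 65 58 65 77 86 88]
11 L c260 [114 117 121 123 124 125 119 111 104  92  83  75] L c270 [121 125 126 127 128 130 133 132 125 121 117 114] R c355 [135 136 139 154 151  99  65  73  96 109  71  45  48  57] c363 [ 92  89  98 130 147  99  68  74  94 103  69  66  82  86]
12 L c260 [ 97 101 124 131  90  68  78 100 107  69  49  51] L c270 [ 78  89 127 146 101  68  76  93 106  71  51  57] R c355 [134 134 139 153 150  97  67  70  95 110  71  46  47  56] c363 [ 91  91  99 129 147 100  67  73  93 105  71  66  81  84]
14 L c260 [ 93 103 123 131  93  69  77  98 106  68  48  49] L c270 [ 76  88 127 145 100  67  75  94 105  69  50  57] R c355 [134 133 139 152 152  97 
[... 190 characters left out ...]
ate [ 0.6387 -0.23    0.177 ]
L in pic10 [0.6514 0.0537 0.177 ] pic9 [0.6516 0.0534 0.1873]
275 [ 68  54  52  58  81 117 134 137 136 134 136 134 117  83 105 131 135 124
  80  49]
285 [ 99  67  54  59  79 114 135 138 138 136 135 135 116  70  63  77  84  90
  94  94]
300 [115 115 115 113 111 116 133 138 138 137 137 138 123  75  59  77  81  74
  67  65]
315 [120 121 122 122 120 124 137 137 137 135 138 139 125  78  61  80  83  75
  73  82]
330 [116 116 118 115 113 116 135 136 136 137 137 138 127  89  62  74  78  76
  91 103]
345 [ 17  17  19  22  48 100 138 138 134 133 135 136 132 108  68  61  69  75
 101 113]
348 [ 91  83  89  93  96 115 137 137 134 135 136 136 132 111  65  38  29  33
  39  43]
```

The left notch is still missing and the rail leans out about 2.5 mm at the top, so I can't confirm the left lock. There's time left (42.6 s), so I'll regrip left of centre, push the rail upright and down again, and look.

{"fn": "arm_command", "kwargs": {"motion": [[[-0.04,0.1,0],[0,0,0],100],[[-0.08,0.2,0],[0,0,0],100],[[-0.12,0.3,0],[0,0,0],100],[[-0.16,0.4,0],[0,0,0],100],[[-0.2,0.5,0],[0,0,0],100],[[-0.25,0.6,0],[0,0,0],100],[[-0.3,0.7,0],[0,0,0],100],[[-0.34,0.8,0],[0,0,0],100],[[-0.38,0.9,0],[0,0,0],100],[[-0.42,1,0],[0,0,0],100]]}}

```text
time: 43.85
tool_pos: [0.5713, -0.0337, 0.2338]
tool_rot: [0.717, 0.697, -0.001, -0.0]
wrist_force: [-0.2, -0.0, -0.4]
finger_gap: 0.0853
```

```bash
python3 go.py .632 -.044 .129 -1.95
```

```text
t 43.85 pos [ 0.571 -0.034  0.234] F [-0.182 -0.005 -0.392] M [0.018 0.003 0.006] gap 0.08532096650047699
yaw now -1.6560477661495154 toolz [-0.002 -0.    -1.   ]
shift [-0.085  0.611  1.047] turn [-0.002  0.     0.005]
```

{"fn": "arm_command", "kwargs": {"motion": [[[-0.03,0.2,0],[0,0,0],100],[[-0.06,0.4,0],[0,0,0],100],[[-0.085,0.58,0.05],[0,0,0.005],100],[[-0.085,0.61,0.2],[0,0,0.005],100],[[-0.085,0.61,0.35],[0,0,0.005],100],[[-0.085,0.61,0.5],[0,0,0.005],100],[[-0.085,0.61,0.65],[0,0,0.005],100],[[-0.085,0.61,0.8],[0,0,0.005],100],[[-0.085,0.61,0.93],[0,0,0.005],100],[[-0.085,0.61,1],[0,0,0.005],100]]}}

```text
time: 45.1
tool_pos: [0.6315, -0.044, 0.1326]
tool_rot: [0.719, 0.695, -0.001, -0.001]
wrist_force: [-0.4, -0.6, -0.1]
finger_gap: 0.0855
```

{"fn": "arm_command", "kwargs": {"motion": [[[0,0,0.03],[0,0,0],60],[[0,0,0.03],[0,0,0],30],[[0,0,0.03],[0,0,0],0],[[0,0,0.03],[0,0,0],0],[[0,0,0.03],[0,0,0],0],[[0,0.01,0.03],[0,0,0],0],[[0,0.02,0.03],[0,0,0],0],[[0,0.03,0.03],[0,0,0],0],[[0,0.035,0.03],[0,0,0],0],[[0,0.035,0.03],[0,0,0],0]]}}

```text
time: 46.35
tool_pos: [0.6322, -0.044, 0.1305]
tool_rot: [0.719, 0.695, -0.003, -0.002]
wrist_force: [-8.5, 0.5, 11.8]
finger_gap: 0.0207
```

```bash
python3 go.py .632 -.044 .129 -1.95
cat > lk.py <<'E'
import sys
from plant import manip; from h import *
n=sys.argv[1]
t=manip.get_image("top")["img"]; cv2.imwrite(f"pics/top{n}.png",t)
g=t.astype(int).sum(2)//3
for r in range(164,172): print(r,g[r,257:274])
for r in range(166,172): print(r,g[r,350:368])
f=lambda a:(255*(np.clip(a.astype(float)/130,0,1)**.8)).astype('uint8')
cv2.imwrite(f"pics/z{n}.png",np.hstack([cv2.resize(f(t[152:182,250:280]),(400,400),interpolation=cv2.INTER_NEAREST),cv2.resize(f(t[152:182,345:375]),(400,400),interpolation=cv2.INTER_NEAREST)]))
E
python3 lk.py 15
```

```text
t 46.35 pos [ 0.632 -0.044  0.13 ] F [-8.457  0.46  11.846] M [ 0.06   1.79  -0.019] gap 0.020653888333994237
yaw now -1.9628744811390004 toolz [-0.008 -0.001 -1.   ]
shift [-0.    -0.002  0.015] turn [-0.007  0.001 -0.   ]
164 [ 68 102 125 122 119 136 159 167 158 147 136 128 126 132 140 114  79]
165 [ 63  95 124 134 135 146 157 159 154 153 150 152 151 151 142 107  74]
166 [ 58  72  88  93  94  98  99 100  99  99 101 101 106 104  97  75  58]
167 [60 63 71 69 72 68 67 66 65 65 69 72 74 73 73 63 56]
168 [62 67 78 83 81 84 81 75 75 75 79 84 84 86 81 73 58]
169 [61 69 87 94 97 95 89 79 78 78 83 89 91 95 93 87 71]
170 [ 57  65  76  82  87  84  78  74  74  73  75  83  82  82  96 107 105]
171 [ 58  57  58  59  58  61  57  58  56  57  58  56  51  64 106 130 138]
166 [ 61  56  62  80  96 101 102  99  99 107 108 101  99  97  98  98 107 126]
167 [61 61 62 69 79 79 81 79 77 75 76 78 79 79 78 79 86 96]
168 [60 62 67 72 71 70 72 64 60 60 63 64 70 71 69 74 84 88]
169 [59 61 67 71 71 67 67 66 58 57 61 64 69 72 73 83 89 91]
170 [58 63 61 65 66 63 63 59 62 60 59 65 69 68 76 86 90 91]
171 [66 63 59 59 59 60 58 56 58 60 59 57 62 65 72 86 89 91]
```

View pics/z15.png

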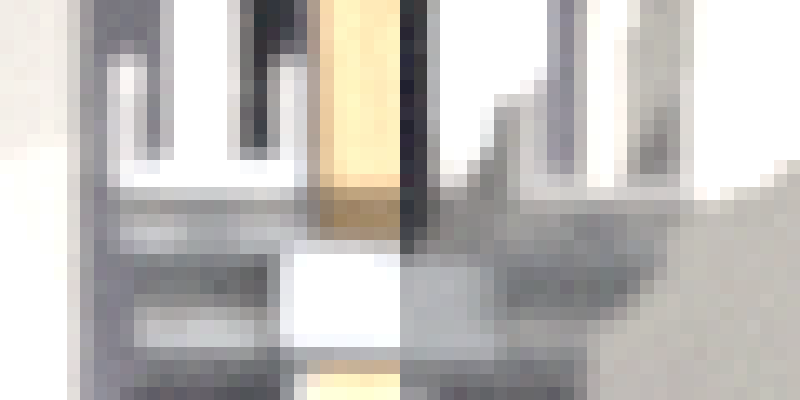

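With the rail pushed partly upright, the left notch is back at columns 264–267 (78 against 95). Its depth changes with how far the rail leans, so the left tongue is out over the edge; with the tongue pressed in, pic 9 showed no notch at all. I'll give one last seating push, then release and retreat.

{"fn": "arm_command", "kwargs": {"motion": [[[0,0.02,0.015],[0,0,0],0],[[0,0.03,0.025],[0,0,0],0],[[0,0.04,0.03],[0,0,0],0],[[0,0.04,0.03],[0,0,0],0],[[0,0.04,0.035],[0,0,0],0],[[0,0.04,0.04],[0,0,0],0],[[0,0.04,0.04],[0,0,0],0],[[0,0.04,0.04],[0,0,0],0],[[0,0.04,0.04],[0,0,0],0],[[0,0.04,0.04],[0,0,0],0]]}}

```text
time: 47.65
tool_pos: [0.6324, -0.044, 0.1302]
tool_rot: [0.719, 0.695, -0.006, -0.004]
wrist_force: [-16.3, 1.1, 29.3]
finger_gap: 0.0204
```

```bash
python3 go.py .632 -.044 .129 -1.95; python3 lk.py 16
```

```text
t 47.65 pos [ 0.632 -0.044  0.13 ] F [-16.289   1.14   29.31 ] M [ 0.087  3.553 -0.111] gap 0.020351747543927313
yaw now -1.9809870778943988 toolz [-0.014 -0.002 -1.   ]
shift [-0.    -0.004  0.012] turn [-0.013  0.003 -0.   ]
164 [ 68 101 124 125 120 136 160 167 158 147 135 127 126 132 141 114  78]
165 [ 64  95 123 133 136 145 156 160 154 152 153 151 152 151 141 108  73]
166 [ 58  72  87  93  94  97 100  98  98  99 101 103 104 102  96  78  58]
167 [58 63 71 74 73 71 68 66 64 66 70 71 75 75 72 61 55]
168 [59 68 82 89 88 91 87 78 75 78 81 88 88 88 82 73 59]
169 [ 60  71  89  98 102 103  93  81  77  78  83  96 100  97  96  89  76]
170 [ 56  62  71  74  76  77  68  63  66  72  77  83  86  89 105 114 110]
171 [ 57  58  56  55  55  54  54  55  57  55  57  56  51  70 115 139 140]
166 [ 60  58  60  79  95 103 100  99 101 106 109 103  95  99  97  98  99  96]
167 [59 60 62 71 78 80 80 79 77 77 76 78 80 78 78 81 86 89]
168 [60 62 66 71 74 69 71 66 61 59 62 63 69 72 68 76 85 89]
169 [61 60 69 73 70 70 69 63 61 57 61 66 70 69 74 83 88 92]
170 [59 63 63 67 66 66 63 59 58 59 58 63 66 66 76 86 87 92]
171 [65 62 56 57 60 60 58 59 59 56 57 58 58 63 75 87 91 90]
```

Notches now show on both sides: left columns 264–267 and right columns 357–361. It holds stiff at about 34 N down. Releasing.

{"fn": "arm_command", "kwargs": {"motion": [[[0,0,0],[0,0,0],0],[[0,0,0],[0,0,0],0],[[0,0,0],[0,0,0],30],[[0,0,0],[0,0,0],60],[[0,0,0],[0,0,0],100],[[0,0,0],[0,0,0],100],[[0,0,0],[0,0,0],100],[[0,0,-0.05],[0,0,0],100],[[0,0,-0.15],[0,0,0],100],[[0,0,-0.3],[0,0,0],100]]}}

```text
time: 48.95
tool_pos: [0.6328, -0.0439, 0.161]
tool_rot: [0.719, 0.695, -0.006, -0.004]
wrist_force: [-0.3, 0.0, 1.1]
finger_gap: 0.0852
```

{"fn": "arm_command", "kwargs": {"motion": [[[0,0,-0.15],[0,0,0],100],[[0,0,-0.3],[0,0,0],100],[[0,0,-0.45],[0,0,0],100],[[0,0,-0.6],[0,0,0],100],[[0,0,-0.7],[0,0,0],100],[[0,-0.2,-0.8],[0,0,0],100],[[0,-0.4,-0.8],[0,0,0],100],[[0,-0.6,-0.8],[0,0,0],100],[[0,-0.8,-0.8],[0,0,0],100],[[0,-1,-0.8],[0,0,0],100]]}}

```text
time: 50.2
tool_pos: [0.5332, -0.0402, 0.2426]
tool_rot: [0.719, 0.695, -0.006, -0.004]
wrist_force: [-0.7, 0.3, -0.6]
finger_gap: 0.0853
```

```bash
python3 lk.py 17
python3 - <<'E'
from plant import manip; import cv2
cv2.imwrite("pics/scene17.png",manip.get_image("scene")["img"]); s=manip.observe(); print(s["time"],s["tool_pos"],s["wrist_force"])
E
```

```text
164 [ 65  99 121 115 111 125 150 158 150 136 124 112 111 119 127 104  75]
165 [ 59  91 115 122 122 131 141 144 139 137 136 133 134 135 128  97  70]
166 [57 67 78 80 80 84 86 87 86 86 87 89 91 90 83 67 55]
167 [55 56 60 57 57 56 55 50 48 51 53 56 56 61 57 55 50]
168 [56 60 65 68 68 69 67 66 60 62 64 65 64 64 62 61 55]
169 [57 65 80 89 91 90 85 82 80 80 82 83 83 83 83 77 62]
170 [60 67 83 93 95 94 90 86 86 87 91 92 93 94 94 95 84]
171 [ 56  56  58  61  58  63  57  53  54  56  58  58  58  65  88 104 107]
166 [ 98  97  98 120 144 153 150 149 148 152 152 150 147 149 149 149 152 152]
167 [ 97  97  94  92  96 101 100 100 100 101 101  99 102 102  99  97 110 133]
168 [ 97  96  87  77  69  68  67  71  71  69  69  70  68  67  67  68  90 129]
169 [ 96  93  86  79  75  73  74  78  76  72  71  74  74  73  76  79  94 129]
170 [ 96  98  97  96  95  96  93  91  81  74  73  82  93  96  97  90  98 133]
171 [113 112 109 103 108 111 106  97  81  67  71  90 103 104 104  97 100 130]
50.3 [ 0.53210596 -0.0403239   0.24274383] [ 0.98453962  0.75975534 -0.0523407 ]
```

View pics/scene17.png

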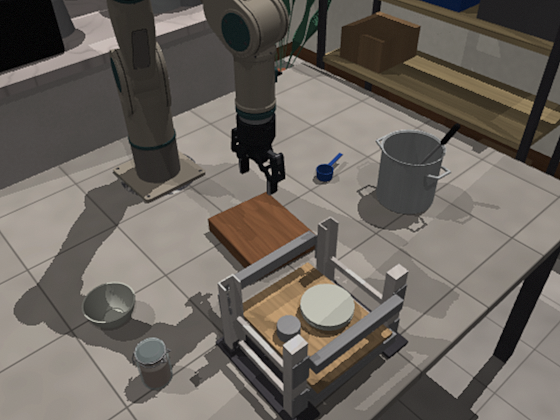

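```bash
python3 -c "
from plant import manip
print(manip.finish_job())"
```

```text
the job is handed in; nothing more can be done
None
```

I hooked the rail into the upper slots of both front uprights and pushed it down until it was stiff. Both spring tongues appear to be out over its ends. I then let go, backed off and handed the job in at about 50 s with the gripper clear. The pot, jar, bowl and scoop stand where they were.

**What the last checks showed**
- **Seating:** Before release, the rail held firm against about 34 N down. A press of about 23 N on the left end gave no movement.
- **Lock, by force:** An upward tug of about 21 N was resisted equally at both ends. The tool rose 2.2 mm during it, which I took to be slack and give in the arm.
- **Lock, by picture:** With the rail pushed upright, the top camera showed each tongue as a dark notch across its end plate.
- **Contact forces:** The strongest readings I took while touching the rack were about 34 N down (net of the rail's weight) and 17 N forward. These were read at the end of each move. One seating push had already eased off by then, so its peak was not seen.

**What disagreed**
- **Fingertip height:** The real fingertips sat about 28 mm or more above the reported tool position. The first grasp closed above the rail without touching it. I corrected for this from the images.
- **Left tongue:** After release the rail leans out about 2.5 mm at the top. The right tongue still shows clearly then, but the left notch is only faint, so I gripped the rail again and checked it. The left lock rests on the pictures with the rail pushed upright and on the tug and press tests, not on a clear view after release.

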